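# Mount a jaw model: clear the stand, mesh its splined plate, hold it home

### The job

Plaster chips are lying on the deck of the mounting stand and would keep the jaw model's plate from sitting flat: take the wooden scraper block, wipe all four chips off the deck with it and set the block back down on the bench. Then take the yellow jaw model by its plaster, bring its plate onto the stand's hub with the front teeth on the pointer side, turn it until the splines mesh and push it fully home against the sprung screw. Finish while still gripping the model and pressing it flat on the deck, so that I can tighten the screw from below, and leave the rubber cup, the pliers and the peach model alone.

Things in the scene. Friction and masses are not known exactly. Their poses are not given: they have to be found in the camera images.
- deck (a point): centre of the top face of the stand's deck: a fixed dark steel disc 96 mm across, 8 mm thick, its top 46 mm above the bench, on three pillars over a round foot 104 mm across. A small triangular pointer on the deck's edge, 2.5 mm below its top and reaching 58 mm out from the centre, marks the front, which is -x of this frame; z is up
- hub (a point): centre of the top of the steel hub in the middle of the deck, 11 mm above the deck, axes as the deck's. The hub has 6 straight upright splines: core 28 mm across, 40 mm across the spline tips, each spline 8 mm wide with its top edges bevelled by 1.5 mm; they lie at 0, 60, 120... degrees from x
- pin (a joint): sprung screw in the middle of the hub, 8 mm thick: 0 when up (tip 17 mm above the deck); grows as it is pushed down, to 0.0065 m at most; 0.005 when the plate is home. It pushes back with 4 N at first and 8 N at 0.005, more than the model weighs, so the model rises 5 mm if it is not pressed
- model_mid (a point): middle of the yellow jaw model, on the axis of its round plate, 38.5 mm above the plate's underside. The jaw is fixed to the plate, 20 to 57 mm above the underside, 56 mm from front to back (x), 65 mm wide (y); its front and back walls are nearly upright and flat in their lower 20 mm, good to grip along x. Front teeth point to -x of this frame, z is up. About 0.2 kg with the plate
- socket (a point): centre of the plate's underside, axes as model_mid; on the deck's centre when home. The grey plate is 80 mm across, 15 mm thick, under 5 mm of white plaster. Its socket is 12 mm deep, mouth bevelled, with 6 inner splines that mesh with the hub when the axes are parallel to the deck's (and every 60 degrees); play about 1 mm sideways, 4 degrees in turn. A black line on the rim marks the front
- model_front (a point): point on the front face of the jaw model, 27.8 mm from the plate's axis towards -x of model_mid, 30 mm above the plate's underside
- scraper_centre (a point): centre of the scraper block, 24 mm above its underside: a beech block 20 x 60 mm on a black rubber sole 22 mm thick (x) and 62 mm long (y), 48 mm high in all, standing on the bench on its sole; z up. Grip it across x in its upper half, so that the fingers stay clear of the chips. 0.12 kg
- chip0: plaster chip about 15 x 11 x 6 mm, loose on the deck; origin at the centre of its underside. The chips lie on both flanks of the hub: centres 31 to 36 mm to the +y or -y side of the deck's centre and at most 17 mm from it along x
- chip1: second plaster chip, like chip0
- chip2: third plaster chip, like chip0
- chip3: fourth plaster chip, like chip0
- rubber_cup: small green rubber mixing cup, 69 mm across, 47 mm high, behind the work; origin at the centre of its underside; leave alone
- pliers: wire-bending pliers with red grips, 49 x 130 x 11 mm, behind the work; origin at the underside; leave alone
- jaw_peach: peach plaster jaw model without a plate, 54 x 62 x 32 mm, behind the work; origin at the underside; leave alone
- door_post (a point): centre, at bench height, of the fixed upright door post that rises to the ceiling at the left end of the bench's front edge: 63 mm along world x, 114 mm along world y; keep the arm clear of it
Not all that is in view belongs to the job. What is meant by the part that bears scraper_centre is not turquoise, and is the smaller of those in its own colour.

How it is judged (in metres and radians):
On the way, in this order (a step that is already met when the one before it is completed fails the run):
1. all four chips are off the deck, with the block held in the fingers and the model not yet moved (z of each of chip0, chip1, chip2, chip3 in the frame of deck below -0.015 m and contact force between the fingers and scraper above 1 N and distance of model_mid from where it was at the start of the episode below 0.02 m), for 0.1 s.
2. the block is back on the bench, let go (height (world z) of scraper_centre below 0.035 m and contact force between the fingers and scraper below 0.1 N), for 0.1 s.
At the end, for the whole second after the job is handed in: the plate, gripped, is meshed and flat on the deck to 1.8 mm, centred to 3 mm, front teeth on the pointer side, pressed so that the screw is in by 3 mm or more and the stand bears over 5 N; all chips are off the deck; the block rests on the bench (z of socket in the frame of deck between -0.003 and 0.0018 m and horizontal distance between socket and deck below 0.003 m and angle between model_mid's own z axis and vertical below 0.05 rad and x of model_front in the frame of deck below -0.023 m and contact force between the fingers and plate above 2 N and contact force between plate and stand above 5 N and value of joint pin above 0.003 m and z of each of chip0, chip1, chip2, chip3 in the frame of deck below -0.015 m and height (world z) of scraper_centre below 0.035 m and linear speed of scraper below 0.02 m/s and linear speed of plate below 0.01 m/s); the arm keeps its last pose, push and grip.
It fails at once if a chip on the deck is touched by the fingers instead of the block ((contact force between the fingers and chip0 above 0.3 N and z of chip0 in the frame of deck above -0.002 m) or (contact force between the fingers and chip1 above 0.3 N and z of chip1 in the frame of deck above -0.002 m) or (contact force between the fingers and chip2 above 0.3 N and z of chip2 in the frame of deck above -0.002 m) or (contact force between the fingers and chip3 above 0.3 N and z of chip3 in the frame of deck above -0.002 m)).
It fails at once if the rubber cup, the pliers or the peach model is moved by more than 2 cm (distance of any of rubber_cup, pliers, jaw_peach from where it was at the start of the episode above 0.02 m).
It also fails if it takes over 64 s, if anything falls off the work surface, if the arm or the gripper's body presses on something with over 40 N, if the wrist force passes 120 N, or if a joint passes its speed limit or range.

### The arm

A 6-joint arm with a two-finger parallel gripper is mounted at the origin on a cart in front of the work surface, level with it; the furniture and walls round the work are solid. World frame = base frame: x ahead of the robot, y to its left, z up, the work surface at z = 0. Lengths are in mm, angles in degrees, forces in N, time in s.
With the tool pointing down it reaches from about 200 to 875 mm from the base axis. Payload 3.4 kg.
Tool frame: the origin (TCP) lies at the very end of the fingers, on their centre line; the grasp point (between the pads) lies 19 mm behind it; z points along the fingers, x is the direction in which the jaws open and shut, and the axes are right-handed (so a half turn about z gives the same grasp; the last joint's range is limited). The gripper opens to 94 mm and grips with 3 to 60 N. Pads are 16 mm wide; open, the fingers measure 119 mm over their backs; the gripper's body (75 mm by 177 mm) begins 78 mm behind the grasp point.
Start: joints at [-82.563, 15.808, 86.224, -0, 77.962, -6.933], TCP at [142.7, -557.048, 205.493] pointing down, gripper open.
Joint ranges: [-165.64, 165.64], [-43.16, 119.46], [12.63, 154.43], [-67.54, 247.53], [6.08, 155.33], [-154.97, 154.97]. Speed limits (degrees/s): [147.25, 147.25, 180, 180, 180, 180].

### API

Orientations are given as [roll, pitch, yaw] about the fixed x, y, z axes, in that order (R = Rz(yaw) Ry(pitch) Rx(roll)).
In Python, from plant import monitor, read_camera, camera_params, hand_in gives the robot as it stands. The module is installed in compiled form; this text tells all that it offers.
- The arm moves only by the shell command python3 -m inch 'ROWS' [FORCE]. ROWS is JSON, a list of rows, each an object of numbers: "tx", "ty", "tz": the shift along the world's x, y, z in cm; "wx", "wy", "wz": the turn, a rotation vector about the world's x, y, z in rad; "gripper": the closure, from 0 (fully open) to 1 (shut). A call has 1 to 20 rows; each row shifts and turns the pose as measured when the row begins; what a row does not reach is not made up. A row lasts 1/12 s, in which the tool goes at most 41.7 mm and 7.16 degrees, less where a joint would pass 70% of its speed; a pose out of reach is approached as far as the arm can. A call with a gripper value outside its range is refused whole. The fingers move at their own pace and stop on an object; FORCE is the grip in N (left out, the last holds). Time passes only in rows, so rows that do not move let the fingers close. It gives the time, the measured TCP pose, the force and the opening at its end, in the units of the state.
- monitor.read_state(): the state, without advancing time (a new reading comes with each control period).
- read_camera(name): name is "scene" or "top" or "wrist"; returns the picture (480x640x3 uint8, red, green, blue); there is no depth.
- camera_params(name): a dict with "K" (3x3 intrinsics, pixels), "k1" (the pictures are not rectified: a ray, as slopes to the right and down, at radius r is drawn at 1 + k1 r^2 times it, then the intrinsics apply), "pose" (4x4, takes a point from camera to world coordinates). Camera axes: x right, y down, z forward; pixel columns grow to the right and rows downward; lengths in mm; the calibration is good to about 2 mm. A picture is of the moment at which its call begins: read the wrist's pose just before it. camera_params takes no time and is no camera call; for the wrist camera it gives the pose at the moment of the call.
- hand_in(): hands the job in, once; it reports no verdict.
The state is a dict: "clock": time; "joint_positions": joint angles; "qd": joint speeds; "joint_torque": joint torques, N m; "tool_pos": TCP position; "orientation": TCP orientation; "wrist_force": force on the tool from outside, world axes, zero at the start; "ft_torque": the same for the moment, N m; "finger_gap": finger opening in mm.
Only numpy, scipy, OpenCV 4.12 (cv2) and the standard library are available. Lean on these libraries where they do the work, as an engineer would, in place of code of your own. Each camera call takes 0.05 s, during which the arm holds its last target.

## Working session

There is one attempt and no reset: what is moved stays moved. The work goes in short steps, Python scripts to look and compute and a shell command to move; the robot and the scene stay as the last step left them, time stands still between calls to the robot, and variables do not carry over. Pictures are saved under pics/ and viewed, and the job is handed in when it is done.

```bash
mkdir -p pics; ls; python3 - <<'E'
from plant import monitor, read_camera, camera_params
import cv2, numpy as np
print(monitor.read_state())
for n in ("scene","top","wrist"):
    p=camera_params(n); print(n,np.round(p["K"],2).tolist(),p["k1"],np.round(p["pose"],4).tolist())
    cv2.imwrite(f"pics/{n}0.png",read_camera(n)[:,:,::-1])
E
```

```text
pics
{'clock': 0.0, 'joint_positions': array([-8.25647574e+01,  1.58456605e+01,  8.62932058e+01, -6.00752499e-04,
        7.79617845e+01, -6.93120538e+00]), 'qd': array([-0.00407663, -0.09303846,  0.01619607,  0.04617729,  0.00191662,
        0.03262859]), 'joint_torque': array([-3.24043940e-04, -4.04589880e+01, -2.37231731e+01,  6.99837715e-02,
        3.44615383e-02, -1.38337377e-04]), 'tool_pos': array([ 142.604138  , -556.46060552,  204.63827659]), 'orientation': array([-1.79988437e+02,  9.99860888e-02, -7.56334161e+01]), 'wrist_force': array([-0.14559584, -0.44037638,  0.22668204]), 'ft_torque': array([-0.02065174, -0.00276495, -0.01199597]), 'finger_gap': 94.37142073016976}
scene [[524.06, 0.0, 322.87], [0.0, 524.06, 233.9], [0.0, 0.0, 1.0]] 0.003209278663233322 [[-0.2005, -0.8224, 0.5325, -24.1243], [-0.9796, 0.1601, -0.1216, 330.5571], [0.0148, -0.546, -0.8377, 968.4369], [0.0, 0.0, 0.0, 1.0]]
top [[605.65, 0.0, 324.48], [0.0, 605.65, 247.42], [0.0, 0.0, 1.0]] -0.009054252953557605 [[0.0089, -0.987, 0.1607, 352.3887], [-0.9999, -0.0067, 0.0144, 192.3893], [-0.0131, -0.1608, -0.9869, 1386.8013], [0.0, 0.0, 0.0, 1.0]]
wrist [[361.16, 0.0, 318.79], [0.0, 361.16, 231.81], [0.0, 0.0, 1.0]] -0.006778183357944965 [[0.2477, -0.9336, -0.2589, 218.9896], [-0.9688, -0.2391, -0.0648, -537.3964], [-0.0014, 0.2669, -0.9637, 384.326], [0.0, 0.0, 0.0, 1.0]]
```

View pics/scene0.png

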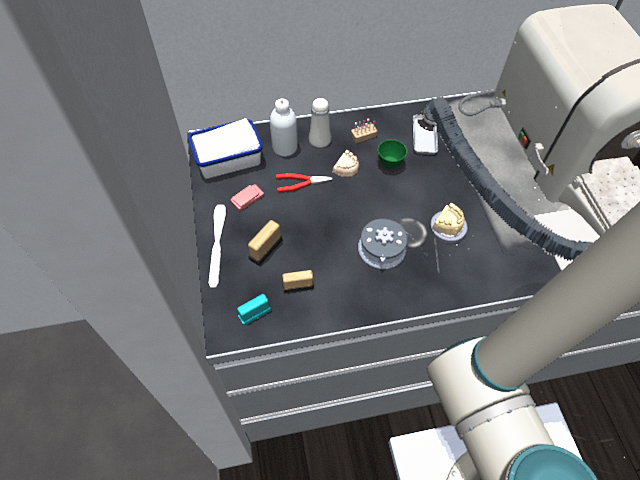

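View pics/top0.png

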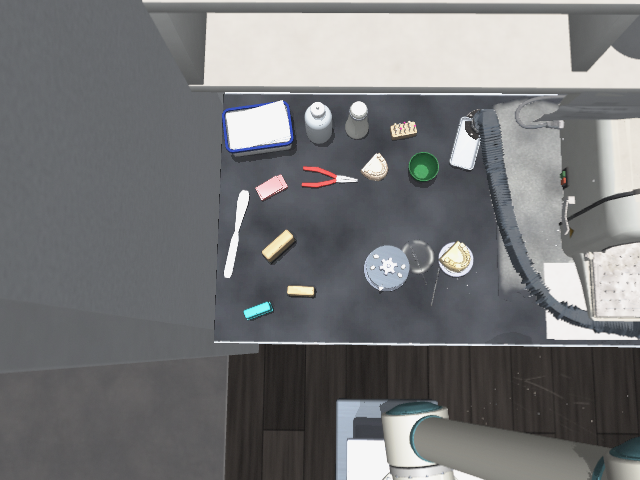

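View pics/wrist0.png

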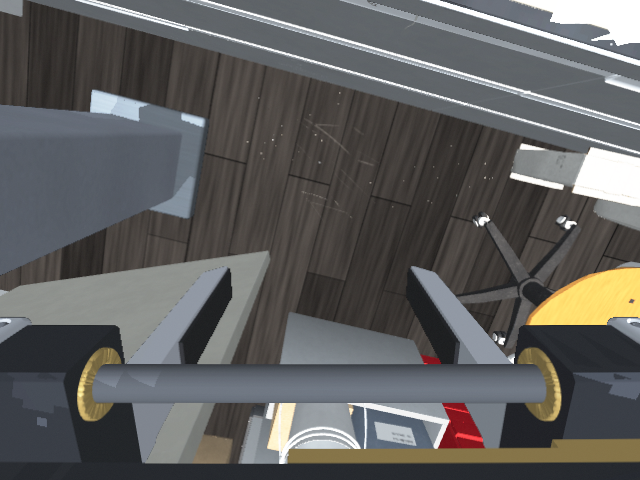

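The top view shows the stand at about (387,267), the yellow model at (456,258) and two beech blocks. The smaller block, at (301,291), is the scraper; the larger one is at (278,246). The peach jaw is at (375,167), the cup at (423,167) and the pliers at (330,177). Next I'll zoom in and measure.

```bash
cat > h.py <<'E'
from plant import monitor, read_camera, camera_params
import cv2, numpy as np
from scipy.spatial.transform import Rotation as Rn
def cast(p,uv,z):
    K=p["K"];k=p["k1"];T=np.array(p["pose"])
    uv=np.atleast_2d(np.array(uv,float))
    d=np.stack([(uv[:,0]-K[0][2])/K[0][0],(uv[:,1]-K[1][2])/K[1][1]],1)
    s=d.copy()
    for _ in range(10): s=d/(1+k*(s**2).sum(1,keepdims=True))
    r=np.c_[s,np.ones(len(s))]@T[:3,:3].T
    return T[:3,3]+r*((z-T[2,3])/r[:,2])[:,None]
def proj(p,X):
    K=np.array(p["K"]);k=p["k1"];T=np.array(p["pose"])
    c=(np.atleast_2d(X)-T[:3,3])@T[:3,:3]; s=c[:,:2]/c[:,2:]
    s=s*(1+k*(s**2).sum(1,keepdims=True))
    return s@K[:2,:2].T+K[:2,2]
def snap(n,f=None):
    p=camera_params(n); im=read_camera(n)[:,:,::-1].copy()
    if f: cv2.imwrite(f"pics/{f}.png",im)
    return p,im
def crop(im,x0,y0,w,h,s,f): cv2.imwrite(f"pics/{f}.png",cv2.resize(im[y0:y0+h,x0:x0+w],None,fx=s,fy=s,interpolation=cv2.INTER_CUBIC))
def st():
    s=monitor.read_state(); print(round(s["clock"],2),np.round(s["tool_pos"],1),np.round(s["orientation"],2),"F",np.round(s["wrist_force"],1),"gap",round(s["finger_gap"],1),"q",np.round(s["joint_positions"],1)); return s
E
python3 - <<'E'
from h import *
p=camera_params("top"); im=cv2.imread("pics/top0.png")
crop(im,345,220,150,110,5,"t1"); crop(im,220,220,120,110,5,"t2")
q=camera_params("scene"); i2=cv2.imread("pics/scene0.png")
crop(i2,340,190,150,110,5,"s1")
hsv=cv2.cvtColor(im,cv2.COLOR_BGR2HSV)
print("stand",cast(p,[387,267],46),"model",cast(p,[456,258],20),"post?")
m=cv2.inRange(hsv,(12,60,90),(30,255,255))
n,l,stt,c=cv2.connectedComponentsWithStats(m)
for i in range(1,n):
    if stt[i,4]>40: 
        pts=cv2.findContours((l==i).astype(np.uint8),0,2)[0][0]
        print(stt[i],c[i],cv2.minAreaRect(pts),cast(p,c[i],48))
E
```

```text
stand [[527.49139732  72.16043455  46.        ]] model [[552.63551202 -87.12471015  20.        ]] post?
[262 230  31  30 156] [277.41025641 245.07051282] ((276.9310302734375, 244.1724090576172), (11.792459487915039, 34.7130126953125), 48.36646270751953) [[575.06186819 317.53797619  48.        ]]
[440 241  30  31 208] [455.21634615 260.08653846] ((456.50006103515625, 258.5000305175781), (24.041629791259766, 25.45584487915039), 45.0) [[543.82586326 -79.53549408  48.        ]]
[287 286  27  11  78] [299.62820513 292.65384615] ((299.9773864746094, 290.97515869140625), (26.30352783203125, 9.180074691772461), 2.726311206817627) [[468.58441798 266.00076596  48.        ]]
```

View pics/t1.png

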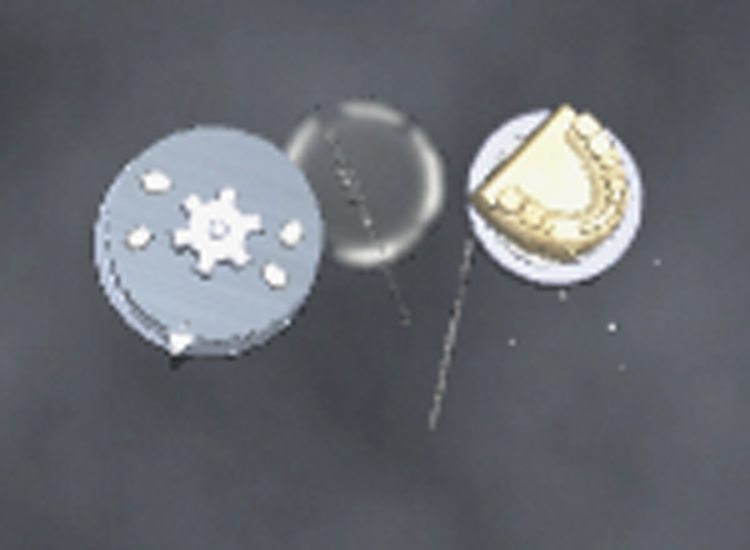

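View pics/t2.png

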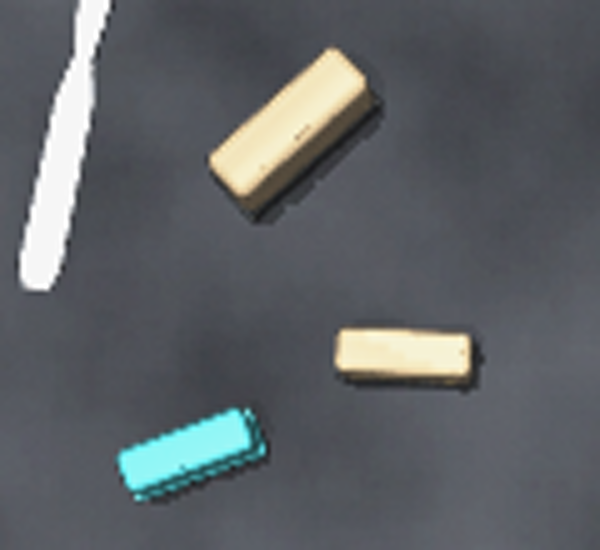

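View pics/s1.png

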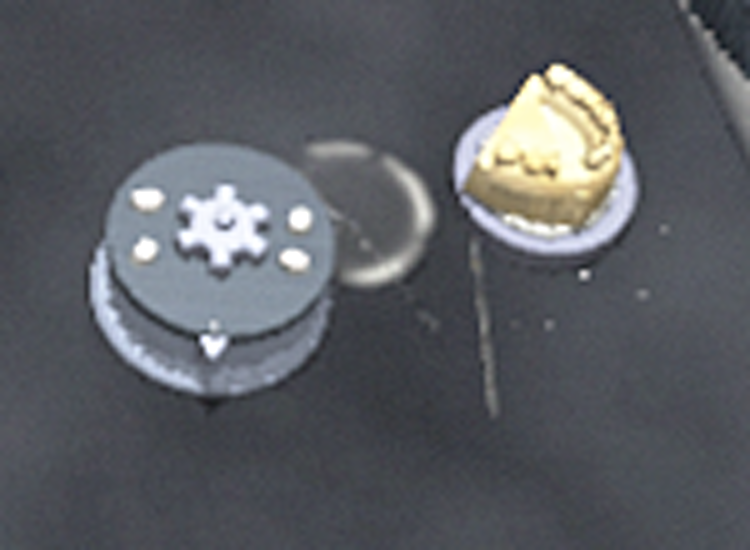

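The crops show the hub at top (388.6,266) and scene (384.4,235.4). The pointer is at top (381,288.5), and two chips lie on each side of the hub. The model's back edge faces up-left, so its front teeth point to (-x,-y). Next come numbers from both views.

```bash
python3 - <<'E'
from h import *
p=camera_params("top"); im=cv2.imread("pics/top0.png")
q=camera_params("scene"); i2=cv2.imread("pics/scene0.png")
print("hub top",cast(p,[388.6,266],57),"scene",cast(q,[384.4,235.4],57))
print("pointer top",cast(p,[381,288.5],43),"scene",cast(q,[382.6,259.5],43))
# model plate by colour
for P,I,n,roi in((p,im,"top",(430,230,60,60)),(q,i2,"scene",(425,195,50,55))):
    x,y,w,h=roi; c=I[y:y+h,x:x+w]; hsv=cv2.cvtColor(c,cv2.COLOR_BGR2HSV)
    m=(hsv[...,2]>125).astype(np.uint8); m=cv2.morphologyEx(m,cv2.MORPH_OPEN,np.ones((3,3)))
    cs=max(cv2.findContours(m,0,1)[0],key=cv2.contourArea); cs=cv2.convexHull(cs)
    W=cast(P,cs[:,0]+[x,y],18); (cx,cy),r=cv2.minEnclosingCircle(W[:,:2].astype(np.float32)); print(n,"plate",cx,cy,r)
# scraper corners top
x,y=280,278;c=im[y:y+26,x:x+42];hsv=cv2.cvtColor(c,cv2.COLOR_BGR2HSV);m=((hsv[...,2]>150)&(hsv[...,1]>40)).astype(np.uint8)
cs=max(cv2.findContours(m,0,1)[0],key=cv2.contourArea);W=cast(p,cs[:,0]+[x,y],48);print("scr top",cv2.minAreaRect(W[:,:2].astype(np.float32)))
x,y=275,262;c=i2[y:y+35,x:x+45];crop(i2,x,y,45,35,10,"s2");
print("front-left bench corner",cast(p,[215,343],0), "cup/peach/pliers",cast(p,[[423,167],[375,167],[330,177]],20))
print("post px", proj(p,[[375,430,0],[375,480,0],[300,430,0]]))
E
```

```text
hub top [[528.308613    69.59623711  57.        ]] scene [[527.17942071  73.57624355  57.        ]]
pointer top [[479.65024655  85.56944748  43.        ]] scene [[479.49326687  88.74533415  43.        ]]
top plate 551.6172485351562 -85.92407989501953 40.546634674072266
scene plate 559.9105224609375 -87.90000915527344 51.4060173034668
scr top ((474.4856872558594, 265.29913330078125), (17.760286331176758, 57.751373291015625), 0.43943023681640625)
front-left bench corner [[356.89952573 458.98486006   0.        ]] cup/peach/pliers [[766.6471654  -15.90459277  20.        ]
 [766.06052288  95.98868667  20.        ]
 [741.38418638 200.8903344   20.        ]]
post px [[228.01181395 335.06010056]
 [206.08662215 334.8575065 ]
 [226.88033137 368.67578792]]
```

View pics/s2.png

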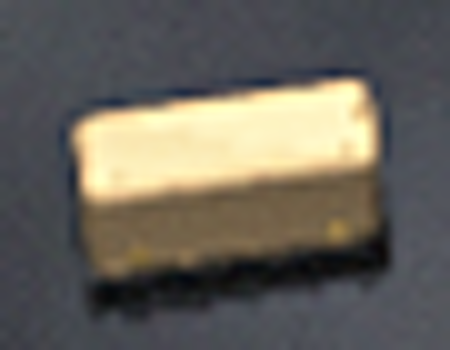

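```bash
python3 -m inch '[{"tx":1.1,"ty":3.2,"tz":0.9,"wz":0.11},{"tx":1.1,"ty":3.2,"tz":0.9,"wz":0.11},{"tx":1.1,"ty":3.2,"tz":0.9,"wz":0.11},{"tx":1.1,"ty":3.2,"tz":0.9,"wz":0.11},{"tx":1.1,"ty":3.2,"tz":0.9,"wz":0.11},{"tx":1.1,"ty":3.2,"tz":0.9,"wz":0.11},{"tx":1.1,"ty":3.2,"tz":0.9,"wz":0.11},{"tx":1.1,"ty":3.2,"tz":0.9,"wz":0.11},{"tx":1.1,"ty":3.2,"tz":0.9,"wz":0.11},{"tx":1.1,"ty":3.2,"tz":0.9,"wz":0.11}]'
```

```text
schema error: expected keys tx, ty, tz, wx, wy, wz, gripper
```

```bash
python3 -m inch '[{"tx":1.1,"ty":3.2,"tz":0.9,"wx":0,"wy":0,"wz":0.11,"gripper":0},{"tx":1.1,"ty":3.2,"tz":0.9,"wx":0,"wy":0,"wz":0.11,"gripper":0},{"tx":1.1,"ty":3.2,"tz":0.9,"wx":0,"wy":0,"wz":0.11,"gripper":0},{"tx":1.1,"ty":3.2,"tz":0.9,"wx":0,"wy":0,"wz":0.11,"gripper":0},{"tx":1.1,"ty":3.2,"tz":0.9,"wx":0,"wy":0,"wz":0.11,"gripper":0},{"tx":1.1,"ty":3.2,"tz":0.9,"wx":0,"wy":0,"wz":0.11,"gripper":0}]'; python3 -c "from h import *; st()"
```

```text
clock: 0.65
tool_pos: [207.2, -361.8, 253.9]
orientation: [-179.9, 0.5, -36.6]
wrist_force: [1.2, 0.2, 0.8]
finger_gap: 93.9
0.65 [ 207.2 -361.8  253.9] [-179.86    0.49  -36.6 ] F [1.2 0.2 0.8] gap 93.9 q [-69.6   0.6  97.9  -0.2  81.9 -33. ]
```

```bash
python3 -m inch '[{"tx":2.0,"ty":3.0,"tz":0.2,"wx":0,"wy":0,"wz":0.055,"gripper":0},{"tx":2.2,"ty":3.0,"tz":0.2,"wx":0,"wy":0,"wz":0.055,"gripper":0},{"tx":2.4,"ty":2.8,"tz":0.2,"wx":0,"wy":0,"wz":0.055,"gripper":0},{"tx":2.5,"ty":2.8,"tz":0.2,"wx":0,"wy":0,"wz":0.055,"gripper":0},{"tx":2.5,"ty":2.8,"tz":0.2,"wx":0,"wy":0,"wz":0.055,"gripper":0},{"tx":2.5,"ty":2.7,"tz":0.2,"wx":0,"wy":0,"wz":0.055,"gripper":0},{"tx":2.5,"ty":2.7,"tz":0.2,"wx":0,"wy":0,"wz":0.055,"gripper":0},{"tx":2.5,"ty":2.7,"tz":0.2,"wx":0,"wy":0,"wz":0.055,"gripper":0},{"tx":2.5,"ty":2.5,"tz":0.2,"wx":0,"wy":0,"wz":0.055,"gripper":0},{"tx":2.5,"ty":2.5,"tz":0.2,"wx":0,"wy":0,"wz":0.055,"gripper":0},{"tx":2.5,"ty":2.5,"tz":0.2,"wx":0,"wy":0,"wz":0.055,"gripper":0},{"tx":2.5,"ty":2.5,"tz":0,"wx":0,"wy":0,"wz":0.03,"gripper":0},{"tx":0,"ty":0,"tz":0,"wx":0,"wy":0,"wz":0,"gripper":0}]'; python3 - <<'E'
from h import *
st(); p,im=snap("wrist","w1"); import pickle; pickle.dump(p,open("w1.pkl","wb"))
E
```

```text
clock: 1.73
tool_pos: [507.0, -10.6, 278.3]
orientation: [-179.9, 0.1, 1.9]
wrist_force: [0.2, 0.1, 1.2]
finger_gap: 93.7
1.73 [507.  -10.6 278.3] [-1.7992e+02  9.0000e-02  1.9300e+00] F [0.2 0.1 1.2] gap 93.7 q [ -9.1   8.   86.3   0.1  85.8 -11. ]
```

View pics/w1.png

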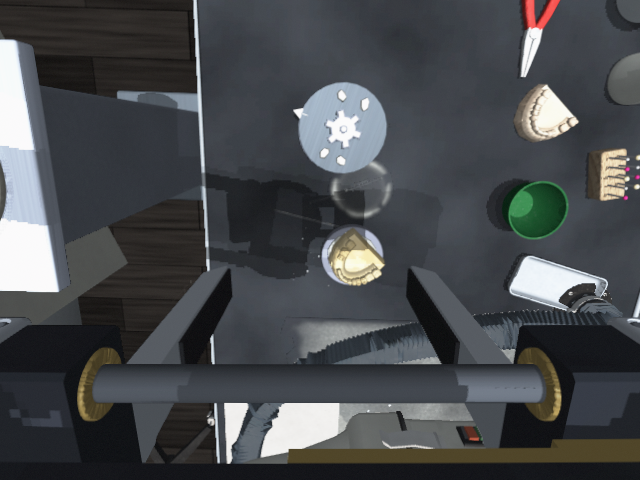

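The wrist view shows the deck at about (343,128), the pointer at (299,113), two chips on each side, and the model at (352,257).

```bash
python3 - <<'E'
from h import *
import pickle
p=pickle.load(open("w1.pkl","rb")); im=cv2.imread("pics/w1.png")
crop(im,285,70,120,110,6,"c1"); crop(im,305,210,95,90,6,"c2")
E
```

```text
(no output)
```

View pics/c1.png

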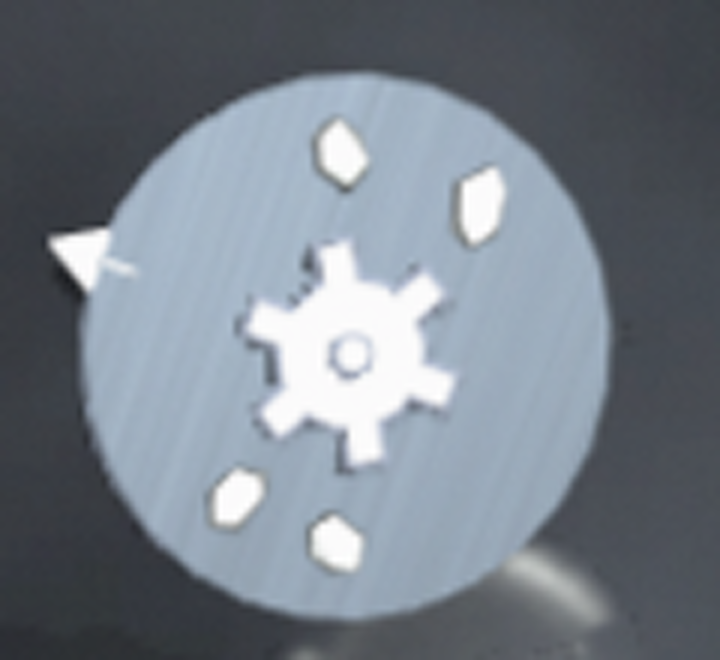

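View pics/c2.png

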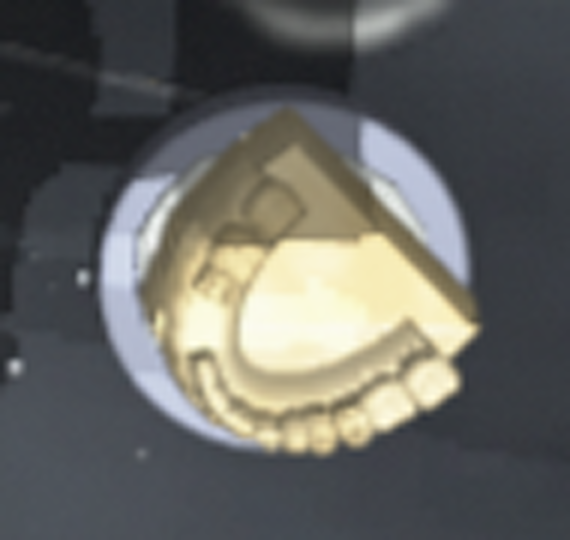

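```bash
python3 - <<'E'
from h import *
import pickle
p=pickle.load(open("w1.pkl","rb")); im=cv2.imread("pics/w1.png")
o=np.array([285,70])
def c(pts,o=o): return np.array(pts,float)/6+o-0.4
hsv=cv2.cvtColor(im,cv2.COLOR_BGR2HSV)
m=np.zeros(im.shape[:2],np.uint8); m[75:180,290:392]=((hsv[75:180,290:392,2]>110)).astype(np.uint8)
m[175:]=0
cs=max(cv2.findContours(m,0,1)[0],key=cv2.contourArea)
W=cast(p,cs[:,0],46)[:,:2]
from scipy.optimize import least_squares
f=least_squares(lambda v:np.hypot(W[:,0]-v[0],W[:,1]-v[1])-48,[528,71],loss='soft_l1',f_scale=1); print("deck fit",f.x,np.abs(f.fun).mean())
hub=cast(p,c([[352,354]]),60)[0]; print("pin/hub",hub, "deck by contour extremes",cast(p,c([[345,346]]),46)[0])
apex=cast(p,c([[50,242]]),42)[0]; print("apex",apex, np.hypot(*(apex[:2]-f.x)), "angle x",np.degrees(np.arctan2(*(f.x-apex[:2])[::-1])))
# hub spline tips
tips=cast(p,c([[337,246],[435,285],[445,390],[364,460],[272,425],[252,320]]),57)
d=tips[:,:2]-tips[:,:2].mean(0); print("hub tips centre",tips.mean(0),np.round(np.hypot(*d.T),1),np.round(np.degrees(np.arctan2(d[:,1],d[:,0]))%60,1))
ch=cast(p,c([[340,152],[480,206],[236,498],[336,543]]),50)
a=np.radians(-17.5); R=np.array([[np.cos(a),np.sin(a)],[-np.sin(a),np.cos(a)]])
print("chips deck frame",np.round((ch[:,:2]-f.x)@R.T,1).tolist())
o2=np.array([305,210])
b=cast(p,c([[290,110],[478,330]],o2),45); e=b[1]-b[0]; print("back edge",b,np.hypot(*e[:2]),"model x angle",np.degrees(np.arctan2(e[1],e[0]))+90)
x,y,w,h=315,218,75,75; cc=im[y:y+h,x:x+w]; hv=cv2.cvtColor(cc,cv2.COLOR_BGR2HSV)
mm=cv2.inRange(hv,(105,20,90),(135,90,255)); crop(mm,0,0,75,75,6,"mm")
pts=np.array([[100,275],[108,320],[135,380],[180,420],[235,445],[470,250],[460,200],[420,140],[360,105],[160,150],[115,210],[270,90],[210,108]])
W=cast(p,c(pts,o2),15)[:,:2]
f=least_squares(lambda v:np.hypot(W[:,0]-v[0],W[:,1]-v[1])-40,[552,-86],loss='soft_l1'); print("plate z15 r40",f.x,np.round(f.fun,1))
E
```

```text
deck fit [530.79152218  71.30167575] 2.091991511403701
pin/hub [530.93811186  71.50022277  60.        ] deck by contour extremes [530.47914265  73.01919292  46.        ]
apex [476.05360803  89.50555262  42.        ] 57.685530053979406 angle x -18.39528427078354
hub tips centre [530.92447891  71.35439241  57.        ] [18.7 18.9 18.  18.4 18.5 18.6] [40.4 41.  42.4 40.3 42.9 43.2]
chips deck frame [[-13.4, 32.1], [13.3, 31.9], [-10.6, -30.5], [9.6, -32.0]]
back edge [[549.10433119 -40.84564213  45.        ]
 [589.91292822 -85.6510817   45.        ]] 60.60419957734205 model x angle 42.32711982380329
plate z15 r40 [553.57156085 -85.21774622] [ 0.2 -0.1  0.8  0.8  1.3 -0.2  0.4  0.8  0.4 -0.9 -0.3  1.2  0.7]
```

View pics/mm.png

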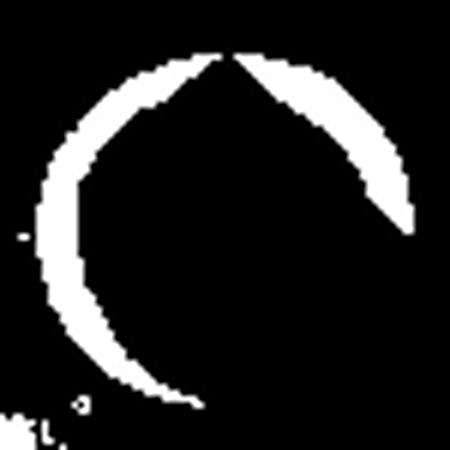

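```bash
python3 -m inch '[{"tx":-0.5,"ty":3.3,"tz":-1.0,"wx":0,"wy":0,"wz":-0.01,"gripper":0},{"tx":-0.5,"ty":3.3,"tz":-1.0,"wx":0,"wy":0,"wz":-0.01,"gripper":0},{"tx":-0.5,"ty":3.3,"tz":-1.0,"wx":0,"wy":0,"wz":0,"gripper":0},{"tx":-0.5,"ty":3.3,"tz":-1.0,"wx":0,"wy":0,"wz":0,"gripper":0},{"tx":-0.5,"ty":3.3,"tz":-1.0,"wx":0,"wy":0,"wz":0,"gripper":0},{"tx":-0.5,"ty":3.3,"tz":-1.0,"wx":0,"wy":0,"wz":0,"gripper":0},{"tx":-0.5,"ty":3.3,"tz":-1.0,"wx":0,"wy":0,"wz":0,"gripper":0},{"tx":0,"ty":0,"tz":0,"wx":0,"wy":0,"wz":0,"gripper":0}]'; python3 - <<'E'
from h import *
st(); p,im=snap("wrist","w2"); import pickle; pickle.dump(p,open("w2.pkl","wb"))
E
```

```text
clock: 2.45
tool_pos: [463.7, 216.2, 204.2]
orientation: [179.5, 0.5, -0.3]
wrist_force: [-0.4, -0.7, -0.5]
finger_gap: 93.9
2.45 [463.7 216.2 204.2] [179.45   0.48  -0.27] F [-0.4 -0.7 -0.5] gap 93.9 q [17.5 10.8 93.3 -0.4 76.6 17.8]
```

View pics/w2.png

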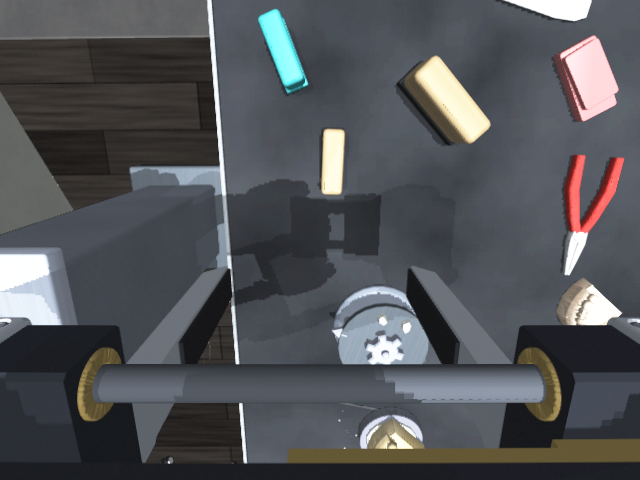

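The smaller beech block shows at (333,161), standing upright. Turquoise is at (283,50) and the larger beech at (444,100).

```bash
python3 - <<'E'
from h import *
import pickle
p=pickle.load(open("w2.pkl","rb")); im=cv2.imread("pics/w2.png")
crop(im,310,115,50,90,6,"c3")
hsv=cv2.cvtColor(im,cv2.COLOR_BGR2HSV); m=cv2.inRange(hsv,(12,40,180),(32,255,255)); k=np.zeros_like(m); k[115:205,310:360]=m[115:205,310:360]
cs=max(cv2.findContours(k,0,1)[0],key=cv2.contourArea); print(cv2.minAreaRect(cs))
for z in (48,): print(cv2.minAreaRect(cast(p,cs[:,0],z)[:,:2].astype(np.float32)))
E
```

```text
((332.60687255859375, 161.1150665283203), (20.91158676147461, 64.43730163574219), 2.12109637260437)
((476.1777038574219, 265.8265686035156), (58.04450607299805, 18.84419822692871), 87.69970703125)
```

View pics/c3.png

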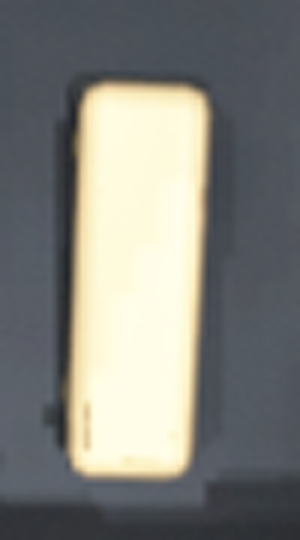

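```bash
python3 -m inch '[{"tx":0.6,"ty":2.5,"tz":-1.0,"wx":0.01,"wy":-0.008,"wz":-0.02,"gripper":0},{"tx":0.6,"ty":2.5,"tz":-2.0,"wx":0,"wy":0,"wz":-0.015,"gripper":0},{"tx":0,"ty":0,"tz":-3,"wx":0,"wy":0,"wz":0,"gripper":0},{"tx":0,"ty":0,"tz":-3,"wx":0,"wy":0,"wz":0,"gripper":0},{"tx":0,"ty":0,"tz":-2,"wx":0,"wy":0,"wz":0,"gripper":0},{"tx":0,"ty":0,"tz":0,"wx":0,"wy":0,"wz":0,"gripper":0}]'; python3 -c "from h import *; st()"
```

```text
clock: 3.0
tool_pos: [480.4, 255.1, 96.1]
orientation: [179.7, -0.7, -2.8]
wrist_force: [-0.6, -0.3, 0.7]
finger_gap: 94.1
3.0 [480.4 255.1  96.1] [179.66  -0.66  -2.8 ] F [-0.6 -0.3  0.7] gap 94.1 q [ 21.1  17.8 100.   -0.7  61.7  24.2]
```

```bash
python3 -m inch '[{"tx":-0.4,"ty":1.1,"tz":-1,"wx":0,"wy":0.008,"wz":0.005,"gripper":0},{"tx":0,"ty":0,"tz":-2,"wx":0,"wy":0,"wz":0,"gripper":0},{"tx":0,"ty":0,"tz":-1,"wx":0,"wy":0,"wz":0,"gripper":0},{"tx":0,"ty":0,"tz":0,"wx":0,"wy":0,"wz":0,"gripper":0}]'; python3 -c "from h import *; st()"
```

```text
clock: 3.33
tool_pos: [479.5, 263.6, 58.0]
orientation: [179.7, -0.4, -2.9]
wrist_force: [-0.9, 0.3, -0.3]
finger_gap: 93.9
3.33 [479.5 263.6  58. ] [179.7   -0.44  -2.85] F [-0.9  0.3 -0.3] gap 93.9 q [ 21.8  20.4 102.3  -0.5  57.   25. ]
```

```bash
python3 -m inch '[{"tx":-0.35,"ty":0.2,"tz":-1,"wx":0,"wy":0.006,"wz":0.01,"gripper":0},{"tx":0,"ty":0,"tz":-1.8,"wx":0,"wy":0,"wz":0,"gripper":0},{"tx":0,"ty":0,"tz":-0.9,"wx":0,"wy":0,"wz":0,"gripper":0},{"tx":0,"ty":0,"tz":0,"wx":0,"wy":0,"wz":0,"gripper":0}]'; python3 - <<'E'
from h import *
st(); snap("wrist","w3")
E
```

```text
clock: 3.67
tool_pos: [478.8, 266.8, 23.0]
orientation: [179.9, -0.4, -2.2]
wrist_force: [-0.3, -0.3, -0.5]
finger_gap: 93.9
3.67 [478.8 266.8  23. ] [179.88  -0.45  -2.25] F [-0.3 -0.3 -0.5] gap 93.9 q [ 22.1  22.8 104.7  -0.4  52.2  24.5]
```

View pics/w3.png

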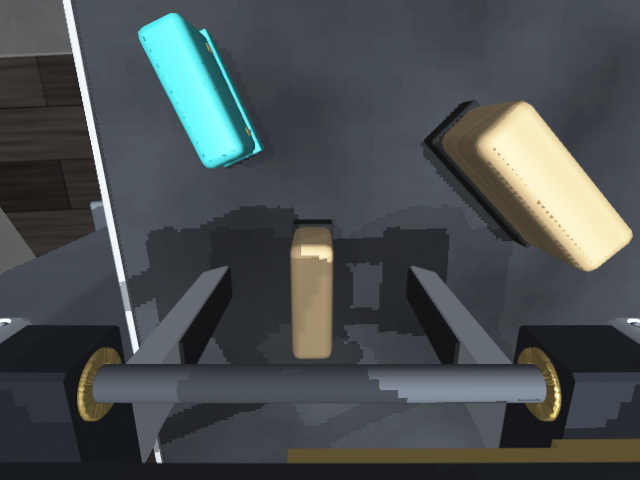

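The block stands upright between the fingers, at column 312 against 320 for the fingers' middle. I'll correct that and close.

```bash
python3 -m inch '[{"tx":-0.25,"ty":0,"tz":-0.2,"wx":0,"wy":0.006,"wz":0,"gripper":0},{"tx":0,"ty":0,"tz":0,"wx":0,"wy":0,"wz":0,"gripper":1},{"tx":0,"ty":0,"tz":0,"wx":0,"wy":0,"wz":0,"gripper":1},{"tx":0,"ty":0,"tz":0,"wx":0,"wy":0,"wz":0,"gripper":1},{"tx":0,"ty":0,"tz":0,"wx":0,"wy":0,"wz":0,"gripper":1},{"tx":0,"ty":0,"tz":0,"wx":0,"wy":0,"wz":0,"gripper":1},{"tx":0,"ty":0,"tz":0,"wx":0,"wy":0,"wz":0,"gripper":1},{"tx":0,"ty":0,"tz":0,"wx":0,"wy":0,"wz":0,"gripper":1}]' 40; python3 -c "from h import *; st()"
```

```text
clock: 4.38
tool_pos: [478.9, 268.3, 25.2]
orientation: [-180.0, -0.5, -2.2]
wrist_force: [0.6, -0.5, -0.3]
finger_gap: 50.7
4.38 [478.9 268.3  25.2] [-179.95   -0.46   -2.22] F [ 0.6 -0.5 -0.3] gap 50.7 q [ 22.1  22.6 104.5  -0.2  52.4  24.4]
```

```bash
python3 -m inch '[{"tx":-0.25,"ty":-0.15,"tz":-0.3,"wx":0,"wy":0.006,"wz":0,"gripper":1},{"tx":0,"ty":0,"tz":-0.2,"wx":0,"wy":0,"wz":0,"gripper":1},{"tx":0,"ty":0,"tz":0,"wx":0,"wy":0,"wz":0,"gripper":1},{"tx":0,"ty":0,"tz":0,"wx":0,"wy":0,"wz":0,"gripper":1},{"tx":0,"ty":0,"tz":0,"wx":0,"wy":0,"wz":0,"gripper":1},{"tx":0,"ty":0,"tz":0,"wx":0,"wy":0,"wz":0,"gripper":1},{"tx":0,"ty":0,"tz":0,"wx":0,"wy":0,"wz":0,"gripper":1}]' 40; python3 -c "from h import *; st()"
```

```text
clock: 4.97
tool_pos: [475.9, 266.5, 19.5]
orientation: [-180.0, -0.0, -2.2]
wrist_force: [0.5, 0.1, 0.2]
finger_gap: 19.8
4.97 [475.9 266.5  19.5] [-1.7998e+02 -4.0000e-02 -2.2300e+00] F [0.5 0.1 0.2] gap 19.8 q [ 21.9  23.  105.    0.   52.   24.2]
```

```bash
python3 -m inch '[{"tx":0,"ty":0,"tz":2.5,"wx":0,"wy":0,"wz":0,"gripper":1},{"tx":0,"ty":0,"tz":3.5,"wx":0,"wy":0,"wz":0,"gripper":1},{"tx":0,"ty":-1,"tz":3,"wx":0,"wy":0,"wz":-0.04,"gripper":1},{"tx":0.5,"ty":-2.5,"tz":0.5,"wx":0,"wy":0,"wz":-0.06,"gripper":1},{"tx":0.6,"ty":-2.7,"tz":0,"wx":0,"wy":0,"wz":-0.06,"gripper":1},{"tx":0.6,"ty":-2.7,"tz":0,"wx":0,"wy":0,"wz":-0.06,"gripper":1},{"tx":0.6,"ty":-2.2,"tz":0,"wx":0,"wy":0,"wz":-0.06,"gripper":1},{"tx":0,"ty":0,"tz":0,"wx":0,"wy":0,"wz":0,"gripper":1}]'; python3 - <<'E'
from h import *
s=st()
C=np.array([531,71.4]);a=np.radians(-18.3);ex=np.array([np.cos(a),np.sin(a)]);ey=np.array([-ex[1],ex[0]])
d=s["tool_pos"][:2]-C;print("deck",d@ex,d@ey)
for x,y in((-45,53.5),(42,53.5),(42,-53.5),(-45,-53.5)): print(x,y,C+x*ex+y*ey)
E
```

```text
clock: 5.63
tool_pos: [497.4, 152.0, 117.6]
orientation: [-180.0, 0.1, -18.7]
wrist_force: [-0.2, -0.0, -1.0]
finger_gap: 20.0
5.63 [497.4 152.  117.6] [-1.7998e+02  7.0000e-02 -1.8720e+01] F [-0.2 -0.  -1. ] gap 20.0 q [9.300e+00 1.500e+01 1.008e+02 1.000e-01 6.430e+01 2.800e+01]
deck -57.173262652662274 66.01091729028498
-45 53.5 [505.0744499  136.32392357]
42 53.5 [587.67446646 109.0065799 ]
42 -53.5 [554.07727367   7.4180538 ]
-45 -53.5 [471.47725711  34.73539746]
```

```bash
python3 -m inch '[{"tx":0.75,"ty":-1.55,"tz":-0.5,"wx":0,"wy":0,"wz":0,"gripper":1},{"tx":0,"ty":0,"tz":-2,"wx":0,"wy":0,"wz":0,"gripper":1},{"tx":0,"ty":0,"tz":-1,"wx":0,"wy":0,"wz":0,"gripper":1},{"tx":0,"ty":0,"tz":0,"wx":0,"wy":0,"wz":0,"gripper":1}]'; python3 - <<'E'
from h import *
s=st()
C=np.array([531,71.4]);a=np.radians(-18.3);ex=np.array([np.cos(a),np.sin(a)]);ey=np.array([-ex[1],ex[0]])
d=s["tool_pos"][:2]-C;print("deck",d@ex,d@ey)
snap("wrist","w4")
E
```

```text
clock: 5.97
tool_pos: [505.8, 135.7, 82.2]
orientation: [-179.8, -0.0, -18.8]
wrist_force: [-0.5, 1.1, -1.4]
finger_gap: 19.4
5.97 [505.8 135.7  82.2] [-1.7983e+02 -2.0000e-02 -1.8810e+01] F [-0.5  1.1 -1.4] gap 19.4 q [  7.3  17.2 103.3   0.2  59.4  26. ]
deck -44.106182549799286 53.09371879547556
```

View pics/w4.png

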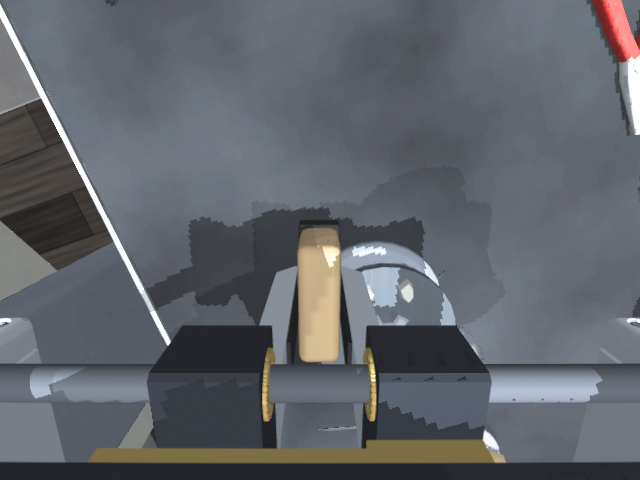

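The block is held upright beside the hub, clear of the two +y chips at (372,290) and (406,292). I'll go down to just above the deck.

```bash
python3 -m inch '[{"tx":0,"ty":0,"tz":-0.9,"wx":0,"wy":0,"wz":0.008,"gripper":1},{"tx":0,"ty":0,"tz":-0.4,"wx":0,"wy":0,"wz":0,"gripper":1},{"tx":0,"ty":0,"tz":0,"wx":0,"wy":0,"wz":0,"gripper":1}]'; python3 - <<'E'
from h import *
s=st()
C=np.array([531,71.4]);a=np.radians(-18.3);ex=np.array([np.cos(a),np.sin(a)]);ey=np.array([-ex[1],ex[0]])
d=s["tool_pos"][:2]-C;print("deck",d@ex,d@ey)
E
```

```text
clock: 6.27
tool_pos: [506.0, 137.4, 69.5]
orientation: [-179.8, -0.1, -18.2]
wrist_force: [0.6, 1.1, -1.5]
finger_gap: 19.8
6.27 [506.  137.4  69.5] [-1.7976e+02 -7.0000e-02 -1.8180e+01] F [ 0.6  1.1 -1.5] gap 19.8 q [  7.4  18.  104.3   0.2  57.6  25.5]
deck -44.41818424941056 54.775496927383955
```

```bash
python3 -m inch '[{"tx":-0.05,"ty":-0.15,"tz":-0.25,"wx":0,"wy":0,"wz":0,"gripper":1},{"tx":0,"ty":0,"tz":0,"wx":0,"wy":0,"wz":0,"gripper":1},{"tx":1.0,"ty":-0.33,"tz":0,"wx":0,"wy":0,"wz":0,"gripper":1},{"tx":1.0,"ty":-0.33,"tz":0,"wx":0,"wy":0,"wz":0,"gripper":1}]'; python3 - <<'E'
from h import *
s=st()
C=np.array([531,71.4]);a=np.radians(-18.3);ex=np.array([np.cos(a),np.sin(a)]);ey=np.array([-ex[1],ex[0]])
d=s["tool_pos"][:2]-C;print("deck",d@ex,d@ey)
E
```

```text
clock: 6.6
tool_pos: [524.5, 130.2, 67.3]
orientation: [-179.8, -0.0, -18.0]
wrist_force: [-0.4, -0.6, -1.0]
finger_gap: 19.7
6.6 [524.5 130.2  67.3] [-179.76   -0.    -18.01] F [-0.4 -0.6 -1. ] gap 19.7 q [  6.4  19.4 102.4   0.3  58.1  24.3]
deck -24.619482963072297 53.75806535290561
```

```bash
python3 -m inch '[{"tx":1.1,"ty":-0.36,"tz":-0.05,"wx":0,"wy":0,"wz":0,"gripper":1},{"tx":1.1,"ty":-0.36,"tz":0,"wx":0,"wy":0,"wz":0,"gripper":1},{"tx":1.1,"ty":-0.36,"tz":0,"wx":0,"wy":0,"wz":0,"gripper":1},{"tx":1.1,"ty":-0.36,"tz":0,"wx":0,"wy":0,"wz":0,"gripper":1},{"tx":1.1,"ty":-0.36,"tz":0,"wx":0,"wy":0,"wz":0,"gripper":1},{"tx":1.0,"ty":-0.33,"tz":0,"wx":0,"wy":0,"wz":0,"gripper":1},{"tx":0,"ty":0,"tz":0,"wx":0,"wy":0,"wz":0,"gripper":1}]'; python3 - <<'E'
from h import *
s=st()
C=np.array([531,71.4]);a=np.radians(-18.3);ex=np.array([np.cos(a),np.sin(a)]);ey=np.array([-ex[1],ex[0]])
d=s["tool_pos"][:2]-C;print("deck",d@ex,d@ey)
snap("wrist","w5"); p,im=snap("top"); crop(im,345,220,150,110,5,"t5")
E
```

```text
clock: 7.18
tool_pos: [605.2, 103.9, 67.8]
orientation: [-179.6, -0.6, -18.2]
wrist_force: [-0.1, -0.7, -0.8]
finger_gap: 19.7
7.18 [605.2 103.9  67.8] [-179.61   -0.55  -18.18] F [-0.1 -0.7 -0.8] gap 19.7 q [ 3.1 24.6 93.4  0.2 61.3 21.2]
deck 60.25591983379936 54.151583524643826
```

View pics/w5.png

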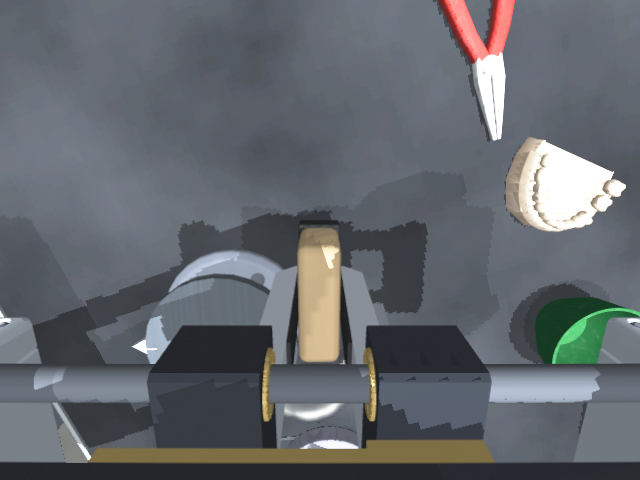

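View pics/t5.png

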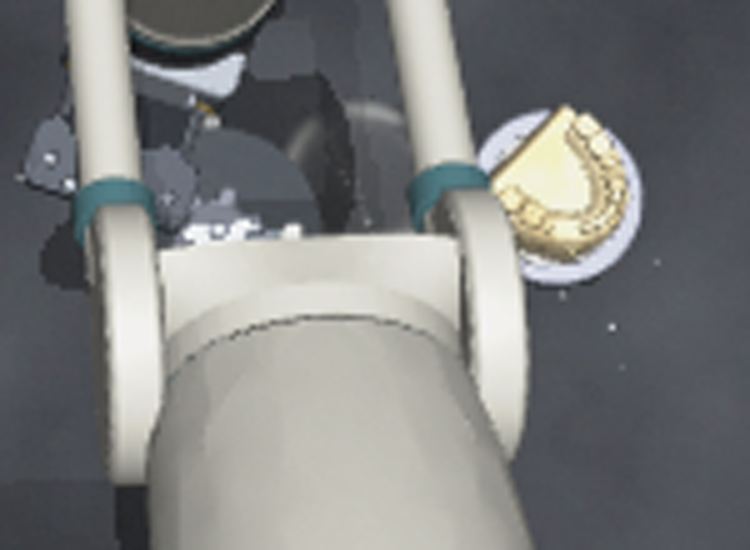

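```bash
python3 -m inch '[{"tx":0,"ty":0,"tz":2,"wx":0,"wy":0.005,"wz":0,"gripper":1},{"tx":0,"ty":0,"tz":2.0,"wx":-0.004,"wy":0,"wz":0,"gripper":1},{"tx":-1.2,"ty":-2.3,"tz":0,"wx":0,"wy":0,"wz":0,"gripper":1},{"tx":-1.2,"ty":-2.3,"tz":0,"wx":0,"wy":0,"wz":0,"gripper":1},{"tx":-1.2,"ty":-2.3,"tz":0,"wx":0,"wy":0,"wz":0,"gripper":1},{"tx":-0.8,"ty":-1.5,"tz":0,"wx":0,"wy":0,"wz":0,"gripper":1},{"tx":0,"ty":0,"tz":0,"wx":0,"wy":0,"wz":0,"gripper":1}]'; python3 - <<'E'
from h import *
s=st()
C=np.array([531,71.4]);a=np.radians(-18.3);ex=np.array([np.cos(a),np.sin(a)]);ey=np.array([-ex[1],ex[0]])
d=s["tool_pos"][:2]-C;print("deck",d@ex,d@ey)
snap("wrist","w6")
E
```

```text
clock: 7.87
tool_pos: [552.1, 20.2, 107.9]
orientation: [180.0, 0.3, -17.9]
wrist_force: [-0.4, 0.6, -0.9]
finger_gap: 19.7
7.87 [552.1  20.2 107.9] [179.96   0.27 -17.9 ] F [-0.4  0.6 -0.9] gap 19.7 q [-5.1 18.2 97.5  0.  64.6 12.8]
deck 36.084344959532984 -41.97081366163023
```

View pics/w6.png

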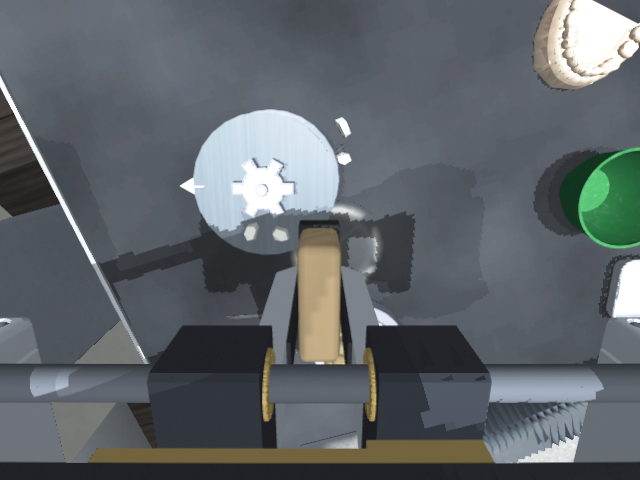

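Both +y chips are off, lying beyond the disc at (343,127) and (344,158). The other two sit at (251,232) and (280,234). The block goes down behind them for the -x sweep.

```bash
python3 -m inch '[{"tx":0.1,"ty":-1.1,"tz":-0.5,"wx":0,"wy":-0.004,"wz":-0.005,"gripper":1},{"tx":0,"ty":0,"tz":-1.5,"wx":0,"wy":0,"wz":0,"gripper":1},{"tx":0,"ty":0,"tz":-1.0,"wx":0,"wy":0,"wz":0,"gripper":1},{"tx":0,"ty":0,"tz":0,"wx":0,"wy":0,"wz":0,"gripper":1}]'; python3 - <<'E'
from h import *
s=st()
C=np.array([531,71.4]);a=np.radians(-18.3);ex=np.array([np.cos(a),np.sin(a)]);ey=np.array([-ex[1],ex[0]])
d=s["tool_pos"][:2]-C;print("deck",d@ex,d@ey)
E
```

```text
clock: 8.25
tool_pos: [555.9, 11.0, 77.4]
orientation: [-179.8, -0.2, -18.1]
wrist_force: [-1.2, 0.1, -1.4]
finger_gap: 19.9
8.25 [555.9  11.   77.4] [-179.75   -0.23  -18.15] F [-1.2  0.1 -1.4] gap 19.9 q [-6.2 19.9 99.9  0.2 60.  11.9]
deck 42.593122865281366 -49.53908315914124
```

```bash
python3 -m inch '[{"tx":-0.13,"ty":-0.4,"tz":-0.6,"wx":0,"wy":0,"wz":0,"gripper":1},{"tx":0,"ty":0,"tz":-0.3,"wx":0,"wy":0,"wz":0,"gripper":1},{"tx":0,"ty":0,"tz":0,"wx":0,"wy":0,"wz":0,"gripper":1}]'; python3 - <<'E'
from h import *
s=st()
C=np.array([531,71.4]);a=np.radians(-18.3);ex=np.array([np.cos(a),np.sin(a)]);ey=np.array([-ex[1],ex[0]])
d=s["tool_pos"][:2]-C;print("deck",d@ex,d@ey)
E
```

```text
clock: 8.5
tool_pos: [555.3, 7.4, 67.2]
orientation: [-179.7, -0.2, -18.1]
wrist_force: [0.6, -0.1, -0.7]
finger_gap: 19.8
8.5 [555.3   7.4  67.2] [-179.74   -0.21  -18.05] F [ 0.6 -0.1 -0.7] gap 19.8 q [ -6.6  20.4 100.7   0.2  58.6  11.4]
deck 43.1649155686448 -53.14680093212628
```

```bash
python3 -m inch '[{"tx":-1.0,"ty":0.32,"tz":-0.02,"wx":0,"wy":0,"wz":0,"gripper":1},{"tx":-1.05,"ty":0.34,"tz":0,"wx":0,"wy":0,"wz":0,"gripper":1},{"tx":-1.05,"ty":0.34,"tz":0,"wx":0,"wy":0,"wz":0,"gripper":1},{"tx":-1.05,"ty":0.34,"tz":0,"wx":0,"wy":0,"wz":0,"gripper":1},{"tx":-1.05,"ty":0.34,"tz":0,"wx":0,"wy":0,"wz":0,"gripper":1}]'; python3 - <<'E'
from h import *
s=st()
C=np.array([531,71.4]);a=np.radians(-18.3);ex=np.array([np.cos(a),np.sin(a)]);ey=np.array([-ex[1],ex[0]])
d=s["tool_pos"][:2]-C;print("deck",d@ex,d@ey)
E
```

```text
clock: 8.92
tool_pos: [501.0, 25.4, 67.6]
orientation: [-179.7, -0.4, -18.1]
wrist_force: [-0.2, -1.2, -1.0]
finger_gap: 19.7
8.92 [501.   25.4  67.6] [-179.7    -0.36  -18.07] F [-0.2 -1.2 -1. ] gap 19.7 q [ -5.2  16.3 107.3   0.3  56.   12.7]
deck -14.037097879144259 -53.06911453818993
```

```bash
python3 -m inch '[{"tx":-1.0,"ty":0.33,"tz":-0.02,"wx":0,"wy":0.004,"wz":0,"gripper":1},{"tx":-1.0,"ty":0.33,"tz":0,"wx":0,"wy":0,"wz":0,"gripper":1},{"tx":-1.0,"ty":0.33,"tz":0,"wx":0,"wy":0,"wz":0,"gripper":1},{"tx":0,"ty":0,"tz":1.5,"wx":0,"wy":0,"wz":0,"gripper":1},{"tx":0,"ty":0,"tz":3,"wx":0,"wy":0,"wz":0,"gripper":1},{"tx":0,"ty":-1.5,"tz":3,"wx":0,"wy":0,"wz":0,"gripper":1},{"tx":0,"ty":-1.5,"tz":0,"wx":0,"wy":0,"wz":0,"gripper":1},{"tx":0,"ty":0,"tz":0,"wx":0,"wy":0,"wz":0,"gripper":1}]'; python3 - <<'E'
from h import *
s=st()
C=np.array([531,71.4]);a=np.radians(-18.3);ex=np.array([np.cos(a),np.sin(a)]);ey=np.array([-ex[1],ex[0]])
d=s["tool_pos"][:2]-C;print("deck",d@ex,d@ey)
import pickle;p,_=snap("wrist","w7");pickle.dump(p,open("w7.pkl","wb"))
E
```

```text
clock: 9.58
tool_pos: [456.2, 9.3, 145.2]
orientation: [-179.9, 0.3, -17.8]
wrist_force: [-0.6, 0.6, -1.2]
finger_gap: 19.8
9.58 [456.2   9.3 145.2] [-179.87    0.29  -17.79] F [-0.6  0.6 -1.2] gap 19.8 q [ -7.7   8.3 105.3   0.2  66.6  10. ]
deck -51.490296535829444 -82.42349489121018
```

View pics/w7.png

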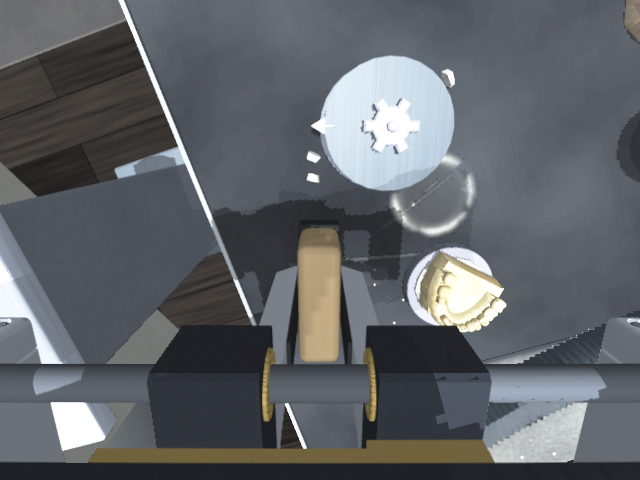

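All four chips are off the deck. Two lie on the bench at (314,157) and (313,178), and one shows at (448,77), with the fourth hidden behind the disc. The bench is clear below the block, so it goes down here.

```bash
python3 -m inch '[{"tx":-0.6,"ty":-1.5,"tz":-2,"wx":0,"wy":0,"wz":0,"gripper":1},{"tx":0,"ty":0,"tz":-3,"wx":0,"wy":-0.004,"wz":0,"gripper":1},{"tx":0,"ty":0,"tz":-3,"wx":0,"wy":0,"wz":0,"gripper":1},{"tx":0,"ty":0,"tz":-1,"wx":0,"wy":0,"wz":0,"gripper":1},{"tx":0,"ty":0,"tz":0,"wx":0,"wy":0,"wz":0,"gripper":1}]'; python3 -c "
from h import *
st(); p=camera_params('top')
import pickle; p=pickle.load(open('w7.pkl','rb')); print(cast(p,[[314,157],[313,178],[448,77]],3))"
```

```text
clock: 10.05
tool_pos: [449.2, -1.7, 52.7]
orientation: [-179.5, -0.2, -17.9]
wrist_force: [-0.1, 0.4, -1.0]
finger_gap: 19.6
10.05 [449.2  -1.7  52.7] [-179.49   -0.22  -17.92] F [-0.1  0.4 -1. ] gap 19.6 q [ -9.5  13.4 114.5   0.6  51.8   8. ]
[[469.94742515  64.8732066    3.        ]
 [463.43674133  47.72976829   3.        ]
 [595.61561278  92.84063956   3.        ]]
```

```bash
python3 -m inch '[{"tx":0,"ty":-1.0,"tz":-1,"wx":-0.009,"wy":0.003,"wz":0,"gripper":1},{"tx":0,"ty":0,"tz":-1.0,"wx":0,"wy":0,"wz":0,"gripper":1},{"tx":0,"ty":0,"tz":-0.4,"wx":0,"wy":0,"wz":0,"gripper":1},{"tx":0,"ty":0,"tz":0,"wx":0,"wy":0,"wz":0,"gripper":1}]'; python3 -c "
from h import *
st()"
```

```text
clock: 10.38
tool_pos: [447.1, -9.2, 27.0]
orientation: [180.0, 0.0, -17.9]
wrist_force: [0.5, -0.5, -0.9]
finger_gap: 19.9
10.38 [447.1  -9.2  27. ] [ 1.800e+02  5.000e-02 -1.789e+01] F [ 0.5 -0.5 -0.9] gap 19.9 q [-10.1  15.6 116.3   0.   48.2   7.8]
```

```bash
python3 -m inch '[{"tx":0,"ty":0,"tz":-0.5,"wx":0,"wy":0,"wz":0,"gripper":1},{"tx":0,"ty":0,"tz":-0.3,"wx":0,"wy":0,"wz":0,"gripper":1},{"tx":0,"ty":0,"tz":0,"wx":0,"wy":0,"wz":0,"gripper":1}]'; python3 -c "
from h import *
st()"
```

```text
clock: 10.63
tool_pos: [448.3, -8.5, 19.8]
orientation: [-180.0, -0.1, -17.9]
wrist_force: [-0.2, 0.5, -0.8]
finger_gap: 19.3
10.63 [448.3  -8.5  19.8] [-1.7995e+02 -1.1000e-01 -1.7860e+01] F [-0.2  0.5 -0.8] gap 19.3 q [-10.   16.2 116.8   0.   46.9   7.8]
```

```bash
python3 -m inch '[{"tx":0,"ty":0,"tz":-0.08,"wx":0,"wy":0,"wz":0,"gripper":1},{"tx":0,"ty":0,"tz":0,"wx":0,"wy":0,"wz":0,"gripper":0},{"tx":0,"ty":0,"tz":0,"wx":0,"wy":0,"wz":0,"gripper":0},{"tx":0,"ty":0,"tz":0,"wx":0,"wy":0,"wz":0,"gripper":0},{"tx":0,"ty":0,"tz":0,"wx":0,"wy":0,"wz":0,"gripper":0},{"tx":0,"ty":0,"tz":0,"wx":0,"wy":0,"wz":0,"gripper":0},{"tx":0,"ty":0,"tz":2,"wx":0,"wy":0,"wz":0,"gripper":0},{"tx":0,"ty":0,"tz":3,"wx":0,"wy":0,"wz":0.03,"gripper":0},{"tx":0,"ty":0,"tz":3,"wx":0,"wy":0,"wz":0.06,"gripper":0},{"tx":0.5,"ty":-1,"tz":3,"wx":0,"wy":0,"wz":0.1,"gripper":0},{"tx":1,"ty":-1,"tz":2,"wx":0,"wy":0,"wz":0.1,"gripper":0},{"tx":1.5,"ty":-1,"tz":1,"wx":0,"wy":0,"wz":0.1,"gripper":0},{"tx":1.5,"ty":-1.5,"tz":0,"wx":0,"wy":0,"wz":0.1,"gripper":0},{"tx":1,"ty":-1.5,"tz":0,"wx":0,"wy":0,"wz":0.1,"gripper":0},{"tx":1,"ty":-1.5,"tz":0,"wx":0,"wy":0,"wz":0.1,"gripper":0},{"tx":1,"ty":-1.5,"tz":0,"wx":0,"wy":0,"wz":0.1,"gripper":0},{"tx":0,"ty":0,"tz":0,"wx":0,"wy":0,"wz":0.1,"gripper":0},{"tx":0,"ty":0,"tz":0,"wx":0,"wy":0,"wz":0,"gripper":0}]'; python3 - <<'E'
from h import *
st(); import pickle;p,_=snap("wrist","w8");pickle.dump(p,open("w8.pkl","wb"))
E
```

```text
clock: 12.13
tool_pos: [525.3, -102.5, 169.3]
orientation: [179.5, -0.2, 35.7]
wrist_force: [-0.5, -0.1, -0.4]
finger_gap: 94.0
12.13 [ 525.3 -102.5  169.3] [179.53  -0.2   35.72] F [-0.5 -0.1 -0.4] gap 94.0 q [-18.4  13.5  94.8  -0.1  71.2 -54.1]
```

View pics/w8.png

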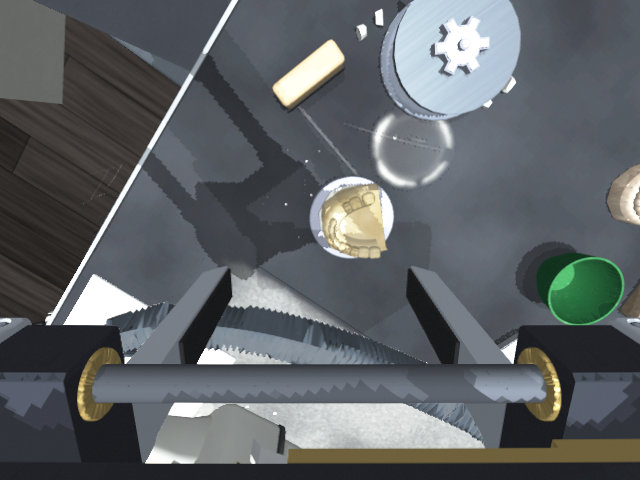

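The block stands on the bench at (309,75), the deck is clean, and all four chips are on the bench around the stand. The model is at (352,218). I'll measure it again.

```bash
python3 - <<'E'
from h import *
im=cv2.imread("pics/w8.png"); crop(im,300,165,105,105,7,"c8")
E
```

```text
(no output)
```

View pics/c8.png

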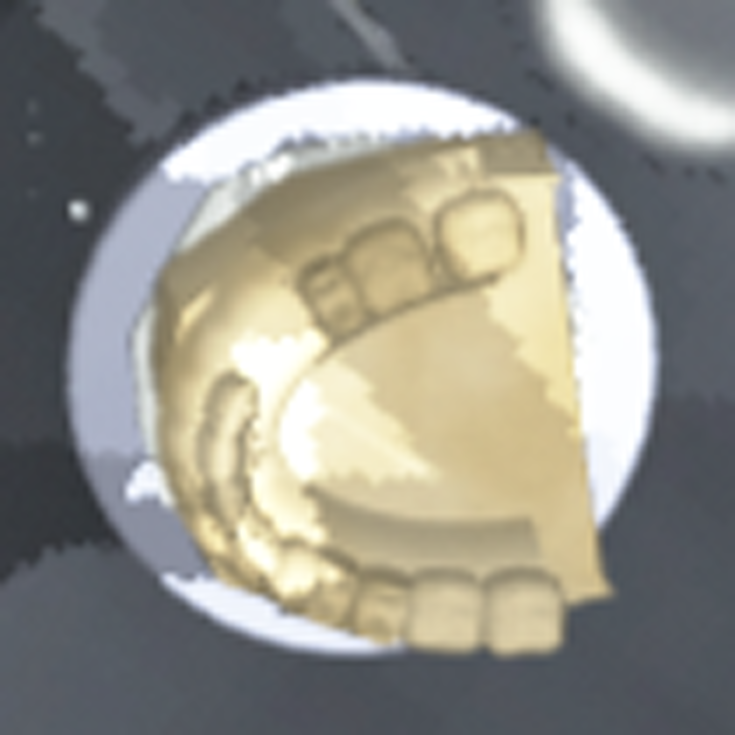

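```bash
python3 - <<'E'
from h import *
import pickle
from scipy.optimize import least_squares
p=pickle.load(open("w8.pkl","rb"))
c=lambda a:np.array(a,float)/7+[300,165]-0.43
W=cast(p,c([[68,370],[657,360],[365,78],[350,655],[270,95],[500,112],[600,190],[640,270],[110,240],[110,500],[250,632],[625,490]]),15)[:,:2]
f=least_squares(lambda v:np.hypot(W[:,0]-v[0],W[:,1]-v[1])-v[2],[552,-86,40],loss='soft_l1');print(f.x,np.round(f.fun,1))
for z in (40,50,57):
    b=cast(p,c([[554,170],[608,595]]),z); e=(b[1]-b[0])[:2]; n=np.array([-e[1],e[0]])/np.hypot(*e)
    print(z,np.hypot(*e),"x ang",np.degrees(np.arctan2(e[1],e[0]))+90,"dist",(b[0][:2]-f.x[:2])@n)
E
```

```text
[553.72427301 -86.11639024  39.77041073] [ 0.4 -0.1  0.4  0.6  0.5 -0.2  0.  -0.4 -0.6 -1.   0.1 -0. ]
40 55.86753544094252 x ang 45.457233252959874 dist 25.351947446901885
50 54.05492518741162 x ang 45.457233252959895 dist 23.94385748936968
57 52.786098009940005 x ang 45.45723325295991 dist 22.958194519097056
```

```bash
python3 - <<'E'
from h import *
import pickle
p=pickle.load(open("w8.pkl","rb"))
print(cast(p,[[200,318],[300,345],[130,310]],40)); t=camera_params("top"); print(cast(t,[[492,200],[500,240],[520,275],[540,300]],40)); print(cast(camera_params("scene"),[[470,170],[500,200],[530,225]],40))
E
python3 -m inch '[{"tx":1.2,"ty":0.7,"tz":-2,"wx":0.008,"wy":0.003,"wz":0.08,"gripper":0},{"tx":1.2,"ty":0.7,"tz":-3,"wx":0,"wy":0,"wz":0.07,"gripper":0},{"tx":0,"ty":0,"tz":-2,"wx":0,"wy":0,"wz":0,"gripper":0},{"tx":0,"ty":0,"tz":0,"wx":0,"wy":0,"wz":0,"gripper":0}]'; python3 - <<'E'
from h import *
st(); import pickle;p,_=snap("wrist","w9");pickle.dump(p,open("w9.pkl","wb"))
E
```

```text
[[ 489.82706163 -244.78210902   40.        ]
 [ 584.11644702 -213.47208009   40.        ]
 [ 431.64259399 -276.11647157   40.        ]]
[[ 683.64717761 -168.28433858   40.        ]
 [ 591.33019728 -182.95373328   40.        ]
 [ 512.39168658 -224.47392941   40.        ]
 [ 457.01141229 -266.29507378   40.        ]]
[[ 673.67585221 -173.06098423   40.        ]
 [ 578.91282198 -208.43374989   40.        ]
 [ 503.24061754 -246.52605618   40.        ]]
clock: 12.52
tool_pos: [550.6, -87.6, 99.2]
orientation: [179.7, -0.5, 43.9]
wrist_force: [-0.7, 0.1, -0.5]
finger_gap: 94.1
12.52 [550.6 -87.6  99.2] [179.73  -0.54  43.89] F [-0.7  0.1 -0.5] gap 94.1 q [-16.4  18.6  98.2   0.4  62.7 -60.5]
```

View pics/w9.png

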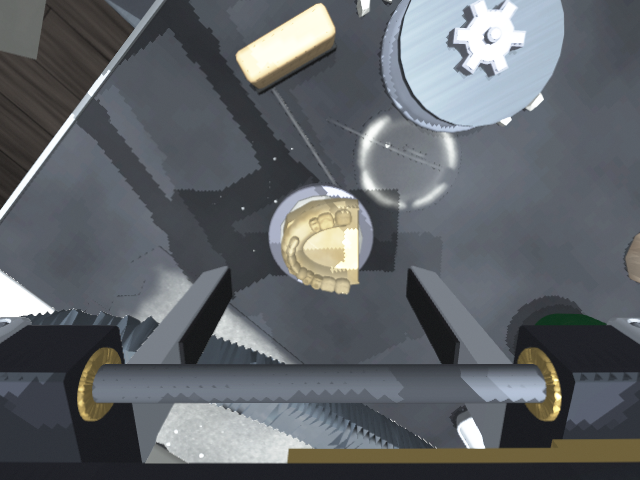

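```bash
python3 - <<'E'
from h import *
im=cv2.imread("pics/w9.png"); crop(im,260,175,120,130,6,"c9")
E
```

```text
(no output)
```

View pics/c9.png

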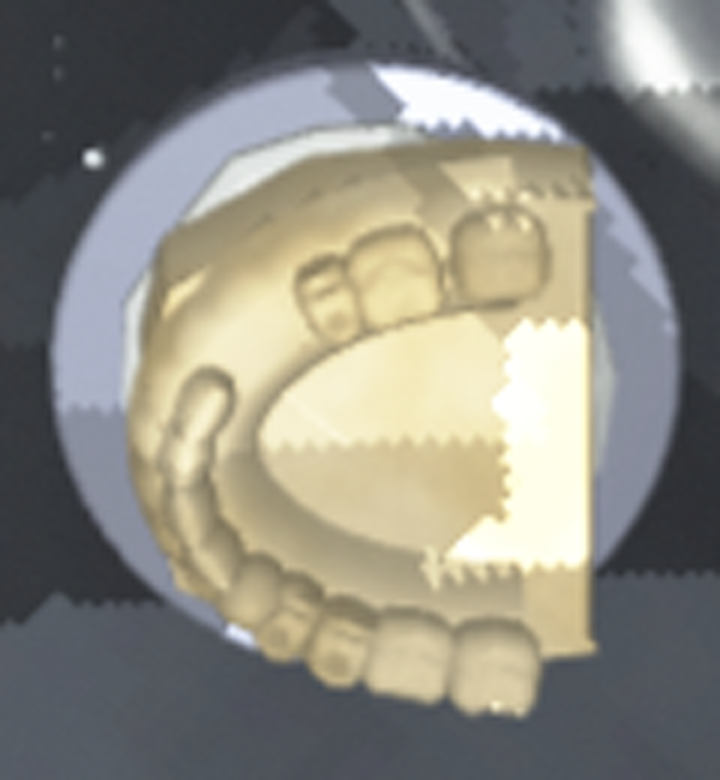

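```bash
python3 - <<'E'
from h import *
import pickle
from scipy.optimize import least_squares
p=pickle.load(open("w9.pkl","rb"))
c=lambda a:np.array(a,float)/6+[260,175]-0.42
W=cast(p,c([[50,370],[682,360],[365,62],[240,100],[500,90],[600,170],[660,260],[90,215],[100,520],[640,510]]),15)[:,:2]
f=least_squares(lambda v:np.hypot(W[:,0]-v[0],W[:,1]-v[1])-v[2],[552,-86,40],loss='soft_l1');print(f.x,np.round(f.fun,1))
for z in (40,46,50):
    b=cast(p,c([[592,205],[595,640]]),z); e=(b[1]-b[0])[:2]; n=np.array([-e[1],e[0]])/np.hypot(*e)
    print(z,np.hypot(*e),"x ang",np.degrees(np.arctan2(e[1],e[0]))+90,"dist",(b[0][:2]-f.x[:2])@n)
E
```

```text
[553.38531133 -86.16876473  39.77987297] [ 0.3  0.3  0.3 -1.1  0.3 -0.5 -0.   0.5 -0.4 -0. ]
40 52.93310372302754 x ang 45.955172063037665 dist 25.970636867429207
46 51.60109306170687 x ang 45.95517206303769 dist 25.290833831690342
50 50.713085954159695 x ang 45.955172063037665 dist 24.83763180786448
```

```bash
python3 -m inch '[{"tx":0.28,"ty":0.15,"tz":-1.5,"wx":0.004,"wy":0.009,"wz":0.025,"gripper":0},{"tx":0,"ty":0,"tz":-2,"wx":0,"wy":0,"wz":0,"gripper":0},{"tx":0,"ty":0,"tz":-1.5,"wx":0,"wy":0,"wz":0,"gripper":0},{"tx":0,"ty":0,"tz":0,"wx":0,"wy":0,"wz":0,"gripper":0}]'; python3 -c "
from h import *
st()"
```

```text
clock: 12.9
tool_pos: [557.5, -86.1, 52.6]
orientation: [179.8, -0.6, 45.4]
wrist_force: [-0.1, 0.7, -0.8]
finger_gap: 93.6
12.9 [557.5 -86.1  52.6] [179.78  -0.64  45.36] F [-0.1  0.7 -0.8] gap 93.6 q [-16.2  21.8 100.9   0.6  56.8 -61.8]
```

```bash
python3 -m inch '[{"tx":-0.4,"ty":0,"tz":-1,"wx":-0.005,"wy":0.01,"wz":0,"gripper":0},{"tx":0,"ty":0,"tz":-1.0,"wx":0,"wy":0,"wz":0,"gripper":0},{"tx":0,"ty":0,"tz":-0.3,"wx":0,"wy":0,"wz":0,"gripper":0},{"tx":0,"ty":0,"tz":0,"wx":0,"wy":0,"wz":0,"gripper":0}]'; python3 - <<'E'
from h import *
st(); snap("wrist","w10")
E
```

```text
clock: 13.23
tool_pos: [554.9, -86.5, 30.0]
orientation: [179.8, -0.1, 45.3]
wrist_force: [-0.0, -0.0, -0.1]
finger_gap: 93.8
13.23 [554.9 -86.5  30. ] [ 1.7981e+02 -9.0000e-02  4.5330e+01] F [-0.  -0.  -0.1] gap 93.8 q [-15.9  23.3 102.4  -0.   54.1 -61.3]
```

View pics/w10.png

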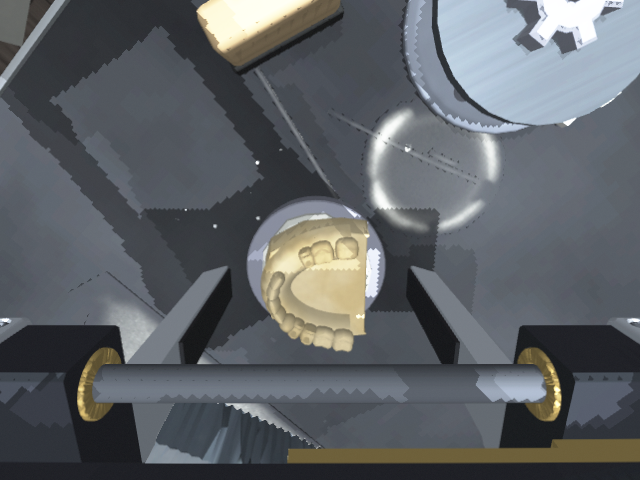

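The jaw (columns 264–366) sits between the fingers with its back wall parallel to the pads. I'll lower to just above the plaster and close.

```bash
python3 -m inch '[{"tx":-0.1,"ty":0.05,"tz":-0.4,"wx":0,"wy":0.002,"wz":0,"gripper":0},{"tx":0,"ty":0,"tz":-0.25,"wx":0,"wy":0,"wz":0,"gripper":0},{"tx":0,"ty":0,"tz":0,"wx":0,"wy":0,"wz":0,"gripper":0}]'; python3 -c "
from h import *
st()"
```

```text
clock: 13.53
tool_pos: [555.1, -86.4, 24.6]
orientation: [179.7, -0.1, 45.3]
wrist_force: [0.1, -0.5, -0.4]
finger_gap: 93.8
13.53 [555.1 -86.4  24.6] [ 1.7974e+02 -9.0000e-02  4.5330e+01] F [ 0.1 -0.5 -0.4] gap 93.8 q [-1.590e+01  2.370e+01  1.028e+02 -1.000e-01  5.330e+01 -6.120e+01]
```

```bash
python3 -m inch '[{"tx":-0.1,"ty":0,"tz":-0.15,"wx":0.003,"wy":0.003,"wz":0,"gripper":1},{"tx":0,"ty":0,"tz":0,"wx":0,"wy":0,"wz":0,"gripper":1},{"tx":0,"ty":0,"tz":0,"wx":0,"wy":0,"wz":0,"gripper":1},{"tx":0,"ty":0,"tz":0,"wx":0,"wy":0,"wz":0,"gripper":1},{"tx":0,"ty":0,"tz":0,"wx":0,"wy":0,"wz":0,"gripper":1},{"tx":0,"ty":0,"tz":0,"wx":0,"wy":0,"wz":0,"gripper":1},{"tx":0,"ty":0,"tz":0,"wx":0,"wy":0,"wz":0,"gripper":1},{"tx":0,"ty":0,"tz":0,"wx":0,"wy":0,"wz":0,"gripper":1}]' 50; python3 - <<'E'
from h import *
st(); snap("wrist","w11")
E
```

```text
clock: 14.2
tool_pos: [554.5, -86.7, 23.7]
orientation: [179.9, -0.1, 45.3]
wrist_force: [0.8, -0.6, 0.6]
finger_gap: 54.2
14.2 [554.5 -86.7  23.7] [ 1.7993e+02 -1.2000e-01  4.5320e+01] F [ 0.8 -0.6  0.6] gap 54.2 q [-1.600e+01  2.370e+01  1.028e+02  1.000e-01  5.330e+01 -6.140e+01]
```

View pics/w11.png

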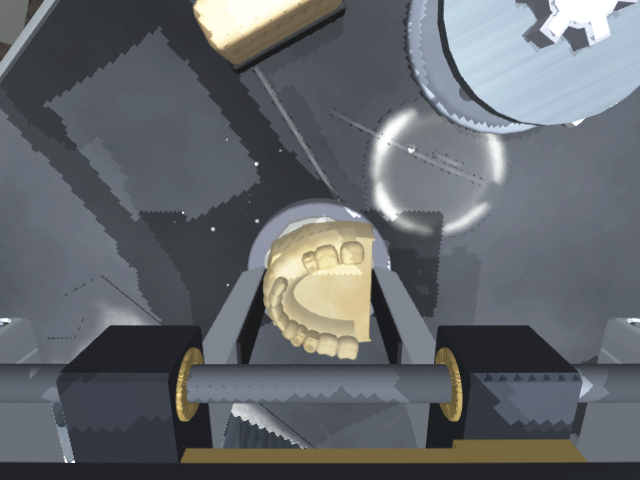

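```bash
python3 -m inch '[{"tx":0,"ty":0,"tz":0,"wx":0,"wy":0,"wz":0,"gripper":1},{"tx":0,"ty":0,"tz":0,"wx":0,"wy":0,"wz":0,"gripper":1},{"tx":0,"ty":0,"tz":0,"wx":0,"wy":0,"wz":0,"gripper":1}]' 50; python3 - <<'E'
from h import *
st(); snap("wrist","w12")
im=cv2.imread("pics/w7.png"); crop(im,310,45,155,155,4.8,"c7")
im=cv2.imread("pics/w8.png"); crop(im,375,0,155,125,4.8,"c8b")
E
```

```text
clock: 14.5
tool_pos: [554.5, -86.7, 23.7]
orientation: [179.9, -0.1, 45.3]
wrist_force: [0.3, 1.0, -0.4]
finger_gap: 54.3
14.5 [554.5 -86.7  23.7] [ 1.7992e+02 -1.2000e-01  4.5320e+01] F [ 0.3  1.  -0.4] gap 54.3 q [-1.600e+01  2.370e+01  1.028e+02  1.000e-01  5.330e+01 -6.140e+01]
```

View pics/c7.png

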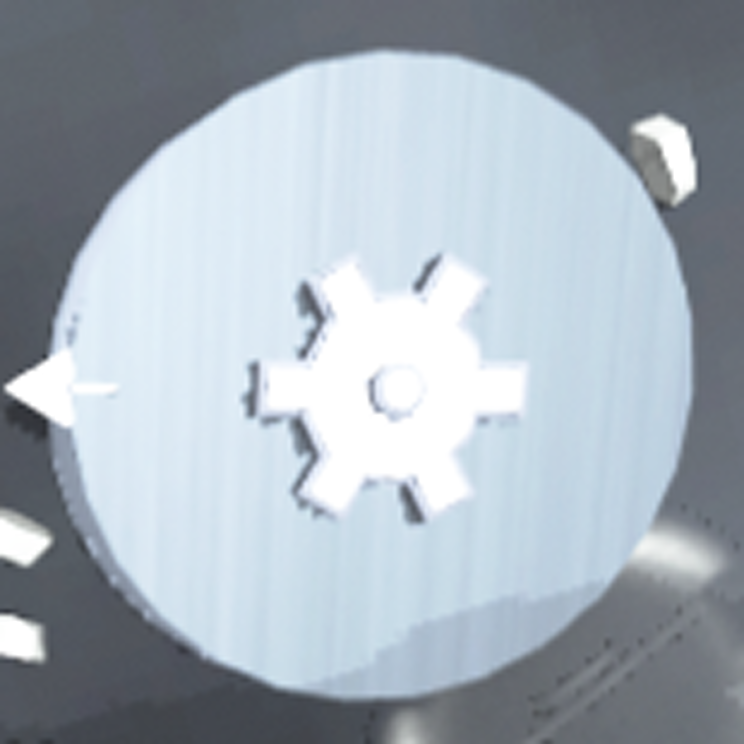

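View pics/c8b.png

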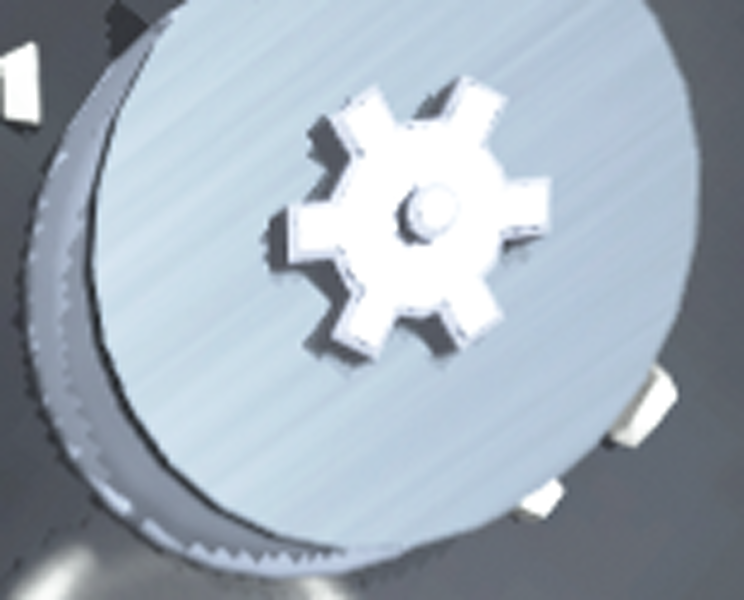

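View pics/w12.png

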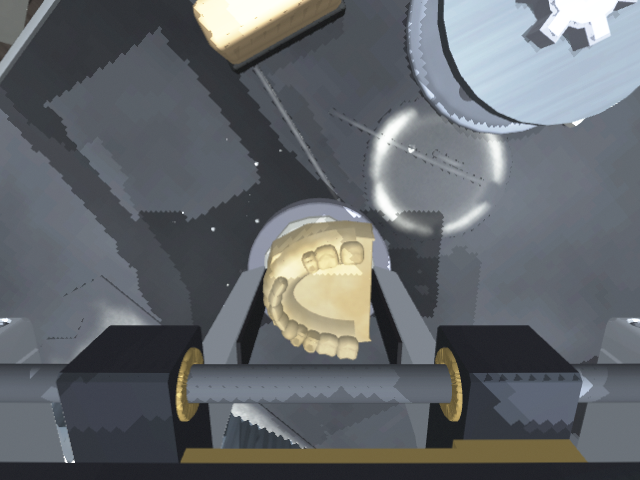

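```bash
python3 - <<'E'
from h import *
import pickle
def tips(pk,pts,o,s):
    p=pickle.load(open(pk,"rb")); W=cast(p,np.array(pts)/s+o-0.4,57)[:,:2]; c=W.mean(0); d=W-c
    print(pk,c,np.round(np.hypot(*d.T),1),np.round((np.degrees(np.arctan2(d[:,1],d[:,0]))%60-60),1))
tips("w7.pkl",[[527,388],[262,390],[335,265],[465,265],[320,503],[455,507]],[310,45],4.8)
tips("w8.pkl",[[549,207],[290,233],[357,98],[487,87],[357,352],[480,340]],[375,0],4.8)
p=camera_params("wrist"); print(proj(p,[[554.5,-86.7,24]]))
im=cv2.imread("pics/w12.png"); crop(im,240,190,160,180,4,"c12")
for z in (42,46): 
    b=cast(p,[[372.5,226],[369.5,338]],z); e=(b[1]-b[0])[:2]; print("x ang",np.degrees(np.arctan2(e[1],e[0]))+90)
E
```

```text
w7.pkl [531.39064134  72.01795316] [19.7 19.5 19.6 19.6 19.6 20. ] [-17.9 -16.8 -18.9 -16.6 -19.4 -17.5]
w8.pkl [531.63353889  71.09749927] [19.7 19.8 20.2 20.1 20.2 20.2] [-18.4 -19.3 -20.4 -18.3 -17.2 -20.7]
[[317.51546235 281.03626115]]
x ang 46.117618942259774
x ang 46.117618942259796
```

View pics/c12.png

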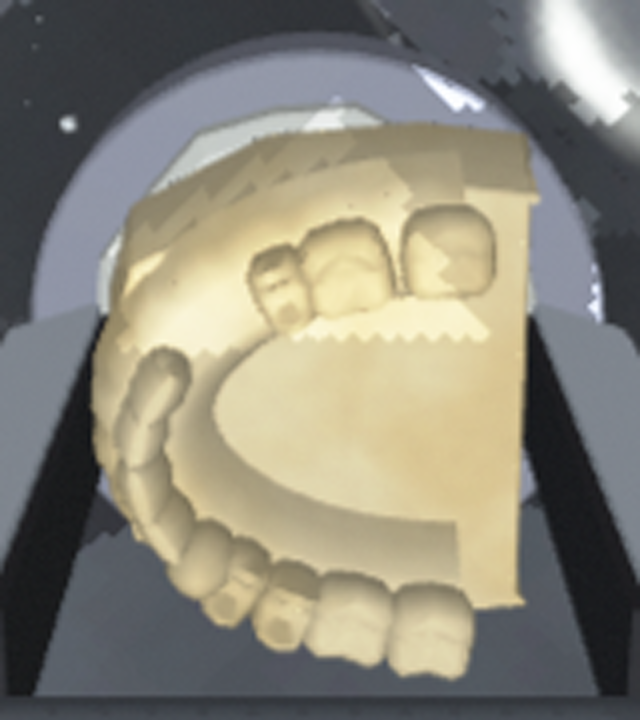

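```bash
python3 - <<'E'
from h import *
from scipy.optimize import least_squares
p=camera_params("wrist")
W=cast(p,np.array([[33,285],[50,205],[90,135],[150,85],[225,52],[300,46],[380,58],[470,100],[530,150],[580,215],[603,290]])/4+[240,190]-0.38,15)[:,:2]
f=least_squares(lambda v:np.hypot(W[:,0]-v[0],W[:,1]-v[1])-40,[552,-86],loss='soft_l1');print(f.x,np.round(f.fun,1))
a=np.radians(45.3); d=f.x-[554.5,-86.7]; print("off tool x",d@[np.cos(a),np.sin(a)],"tool y",d@[np.sin(a),-np.cos(a)])
E
```

```text
[553.18129901 -85.57820299] [-1.1 -0.2  0.7  0.8  0.8 -0.  -0.6 -1.  -0.8  0.3  0.9]
off tool x -0.13019456565905485 tool y -1.7263980433102193
```

```bash
python3 -m inch '[{"tx":0,"ty":0,"tz":1,"wx":0,"wy":0,"wz":0,"gripper":1},{"tx":0,"ty":0,"tz":2,"wx":0,"wy":0,"wz":0,"gripper":1},{"tx":0,"ty":0,"tz":2.5,"wx":0,"wy":0,"wz":0,"gripper":1},{"tx":0,"ty":0,"tz":2.5,"wx":0,"wy":0,"wz":-0.05,"gripper":1},{"tx":-0.2,"ty":1.2,"tz":1.5,"wx":0,"wy":0,"wz":-0.1,"gripper":1},{"tx":-0.3,"ty":1.7,"tz":0,"wx":0,"wy":0,"wz":-0.1,"gripper":1},{"tx":-0.3,"ty":1.7,"tz":0,"wx":0,"wy":0,"wz":-0.1,"gripper":1},{"tx":-0.3,"ty":1.7,"tz":0,"wx":0,"wy":0,"wz":-0.1,"gripper":1},{"tx":-0.3,"ty":1.7,"tz":0,"wx":0,"wy":0,"wz":-0.1,"gripper":1},{"tx":-0.3,"ty":1.7,"tz":0,"wx":0,"wy":0,"wz":-0.1,"gripper":1},{"tx":-0.3,"ty":1.7,"tz":0,"wx":0,"wy":0,"wz":-0.1,"gripper":1},{"tx":-0.2,"ty":1.2,"tz":0,"wx":0,"wy":0,"wz":-0.1,"gripper":1},{"tx":0,"ty":0.5,"tz":0,"wx":0,"wy":0,"wz":-0.08,"gripper":1},{"tx":0,"ty":0,"tz":0,"wx":0,"wy":0,"wz":0,"gripper":1}]' 50; python3 - <<'E'
from h import *
st(); snap("wrist","w13")
E
```

```text
clock: 15.72
tool_pos: [527.2, 50.6, 128.9]
orientation: [-179.7, -0.2, -10.8]
wrist_force: [-0.5, 0.6, -1.6]
finger_gap: 54.4
15.72 [527.2  50.6 128.9] [-179.73   -0.19  -10.77] F [-0.5  0.6 -1.6] gap 54.4 q [-2.2 15.  98.9  0.3 65.9  8.4]
```

View pics/w13.png

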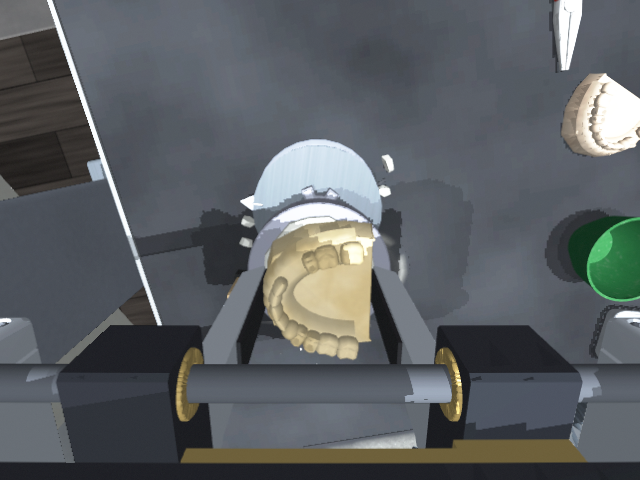

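The model is held in the same pose in the jaws as before (back edge from (372,225) to (369,340)), so it hasn't slipped. Now over the hub.

```bash
python3 -m inch '[{"tx":0.2,"ty":1.0,"tz":-0.8,"wx":-0.004,"wy":0.003,"wz":-0.07,"gripper":1},{"tx":0.15,"ty":0.9,"tz":-1.0,"wx":0,"wy":0,"wz":-0.07,"gripper":1},{"tx":0,"ty":0,"tz":-0.8,"wx":0,"wy":0,"wz":0,"gripper":1},{"tx":0,"ty":0,"tz":0,"wx":0,"wy":0,"wz":0,"gripper":1}]' 50; python3 - <<'E'
from h import *
st()
E
```

```text
clock: 16.1
tool_pos: [531.4, 67.5, 103.6]
orientation: [179.9, -0.2, -18.4]
wrist_force: [-0.6, -0.6, -2.0]
finger_gap: 54.5
16.1 [531.4  67.5 103.6] [179.9   -0.22 -18.44] F [-0.6 -0.6 -2. ] gap 54.5 q [-1.000e-01  1.690e+01  1.002e+02 -2.000e-01  6.270e+01  1.840e+01]
```

```bash
python3 -m inch '[{"tx":-0.05,"ty":0.25,"tz":-0.5,"wx":0,"wy":0.004,"wz":-0.005,"gripper":1},{"tx":0,"ty":0,"tz":-0.3,"wx":0,"wy":0,"wz":0,"gripper":1},{"tx":0,"ty":0,"tz":0,"wx":0,"wy":0,"wz":0,"gripper":1}]' 50; python3 - <<'E'
from h import *
st()
E
```

```text
clock: 16.35
tool_pos: [530.8, 68.2, 95.1]
orientation: [179.8, 0.0, -18.5]
wrist_force: [0.3, 0.3, -2.2]
finger_gap: 54.1
16.35 [530.8  68.2  95.1] [ 1.7976e+02  4.0000e-02 -1.8520e+01] F [ 0.3  0.3 -2.2] gap 54.1 q [  0.   17.5 100.7  -0.2  61.9  18.7]
```

```bash
python3 -m inch '[{"tx":0,"ty":0.2,"tz":-0.5,"wx":0.004,"wy":0,"wz":-0.004,"gripper":1},{"tx":0,"ty":0,"tz":-0.3,"wx":0,"wy":0,"wz":0,"gripper":1},{"tx":0,"ty":0,"tz":0,"wx":0,"wy":0,"wz":0,"gripper":1}]' 50; python3 - <<'E'
from h import *
st(); p=camera_params("scene");im=snap("scene")[1];crop(im,330,180,130,110,5,"s14")
E
```

```text
clock: 16.6
tool_pos: [531.2, 69.4, 86.8]
orientation: [180.0, 0.1, -18.7]
wrist_force: [-0.1, -1.5, -1.8]
finger_gap: 54.6
16.6 [531.2  69.4  86.8] [ 1.7999e+02  7.0000e-02 -1.8740e+01] F [-0.1 -1.5 -1.8] gap 54.6 q [ -0.   17.9 101.4   0.   60.8  18.7]
```

View pics/s14.png

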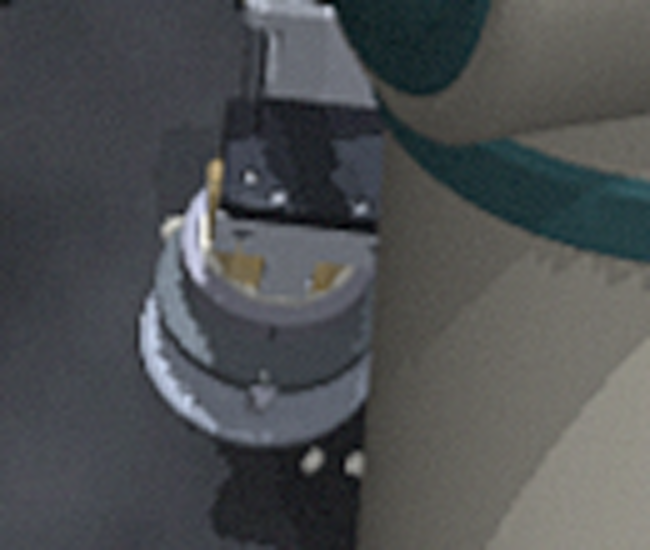

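The scene crop shows the plate over the deck, with its black front line at (273,330) above the pointer at (262,395). I'll lower it step by step and watch the force.

```bash
python3 -m inch '[{"tx":-0.02,"ty":0.06,"tz":-0.3,"wx":0,"wy":0,"wz":0,"gripper":1},{"tx":0,"ty":0,"tz":-0.2,"wx":0,"wy":0,"wz":0,"gripper":1},{"tx":0,"ty":0,"tz":0,"wx":0,"wy":0,"wz":0,"gripper":1}]' 60; python3 -c "
from h import *
st()"
```

```text
clock: 16.9
tool_pos: [531.3, 69.9, 81.9]
orientation: [-180.0, 0.0, -18.7]
wrist_force: [0.9, -0.1, -2.0]
finger_gap: 54.4
16.9 [531.3  69.9  81.9] [-1.7999e+02  2.0000e-02 -1.8730e+01] F [ 0.9 -0.1 -2. ] gap 54.4 q [  0.   18.2 101.8   0.   60.   18.8]
```

```bash
python3 -m inch '[{"tx":-0.03,"ty":0.02,"tz":-0.2,"wx":0,"wy":0,"wz":0,"gripper":1},{"tx":0,"ty":0,"tz":-0.15,"wx":0,"wy":0,"wz":0,"gripper":1},{"tx":0,"ty":0,"tz":0,"wx":0,"wy":0,"wz":0,"gripper":1}]'; python3 -c "
from h import *
st()"
```

```text
clock: 17.15
tool_pos: [530.8, 70.2, 78.0]
orientation: [-180.0, 0.0, -18.7]
wrist_force: [0.4, 0.2, -2.5]
finger_gap: 54.0
17.15 [530.8  70.2  78. ] [-1.800e+02  4.000e-02 -1.872e+01] F [ 0.4  0.2 -2.5] gap 54.0 q [1.000e-01 1.840e+01 1.021e+02 0.000e+00 5.950e+01 1.880e+01]
```

```bash
python3 -m inch '[{"tx":0,"ty":0,"tz":-0.2,"wx":0,"wy":0,"wz":0,"gripper":1},{"tx":0,"ty":0,"tz":-0.15,"wx":0,"wy":0,"wz":0,"gripper":1},{"tx":0,"ty":0,"tz":0,"wx":0,"wy":0,"wz":0,"gripper":1}]'; python3 -c "
from h import *
st()"
```

```text
clock: 17.4
tool_pos: [530.9, 70.3, 74.6]
orientation: [-180.0, 0.0, -18.7]
wrist_force: [-1.0, -0.1, -0.6]
finger_gap: 54.0
17.4 [530.9  70.3  74.6] [-1.80e+02  1.00e-02 -1.87e+01] F [-1.  -0.1 -0.6] gap 54.0 q [1.000e-01 1.860e+01 1.024e+02 0.000e+00 5.900e+01 1.880e+01]
```

```bash
python3 -m inch '[{"tx":0,"ty":0,"tz":-0.2,"wx":0,"wy":0,"wz":0,"gripper":1},{"tx":0,"ty":0,"tz":-0.15,"wx":0,"wy":0,"wz":0,"gripper":1},{"tx":0,"ty":0,"tz":0,"wx":0,"wy":0,"wz":0,"gripper":1}]'; python3 -c "
from h import *
st()"
```

```text
clock: 17.65
tool_pos: [530.9, 70.3, 72.2]
orientation: [-180.0, -0.0, -18.7]
wrist_force: [-1.7, 0.8, 2.7]
finger_gap: 54.4
17.65 [530.9  70.3  72.2] [-1.7999e+02 -1.0000e-02 -1.8700e+01] F [-1.7  0.8  2.7] gap 54.4 q [1.000e-01 1.880e+01 1.026e+02 0.000e+00 5.870e+01 1.880e+01]
```

```bash
python3 -m inch '[{"tx":0,"ty":0,"tz":-0.2,"wx":0,"wy":0,"wz":0,"gripper":1},{"tx":0,"ty":0,"tz":-0.2,"wx":0,"wy":0,"wz":0,"gripper":1},{"tx":0,"ty":0,"tz":-0.2,"wx":0,"wy":0,"wz":0,"gripper":1}]'; python3 -c "
from h import *
st()"
```

```text
clock: 17.9
tool_pos: [530.9, 70.3, 69.5]
orientation: [-180.0, -0.1, -18.7]
wrist_force: [-8.2, 0.3, 25.5]
finger_gap: 53.9
17.9 [530.9  70.3  69.5] [-1.7998e+02 -8.0000e-02 -1.8680e+01] F [-8.2  0.3 25.5] gap 53.9 q [ 1.000e-01  1.890e+01  1.028e+02 -0.000e+00  5.820e+01  1.880e+01]
```

```bash
python3 - <<'E'
from h import *
st(); snap("wrist","w15"); im=snap("scene")[1];crop(im,330,180,130,110,5,"s15"); im=snap("top","top15")[1];st(); crop(im,220,220,270,110,2.9,"t15")
E
```

```text
17.9 [530.9  70.3  69.5] [-1.7998e+02 -8.0000e-02 -1.8680e+01] F [-8.2  0.3 25.5] gap 53.9 q [ 1.000e-01  1.890e+01  1.028e+02 -0.000e+00  5.820e+01  1.880e+01]
18.05 [530.9  70.3  69.6] [-1.7997e+02 -1.0000e-01 -1.8680e+01] F [-5.3  0.2 14.3] gap 54.2 q [ 1.000e-01  1.890e+01  1.028e+02 -0.000e+00  5.820e+01  1.880e+01]
```

View pics/w15.png

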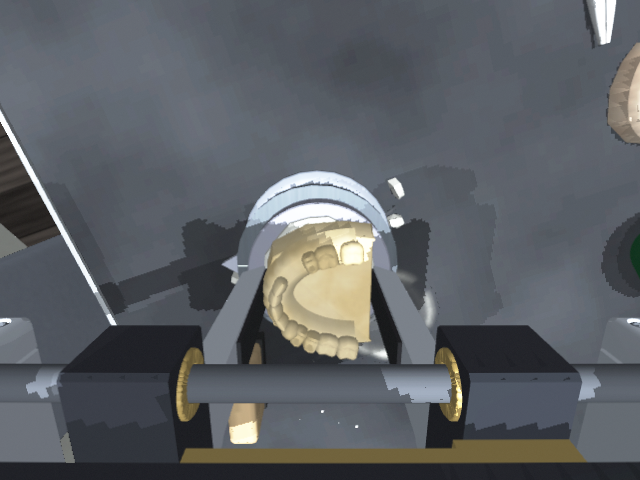

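View pics/s15.png

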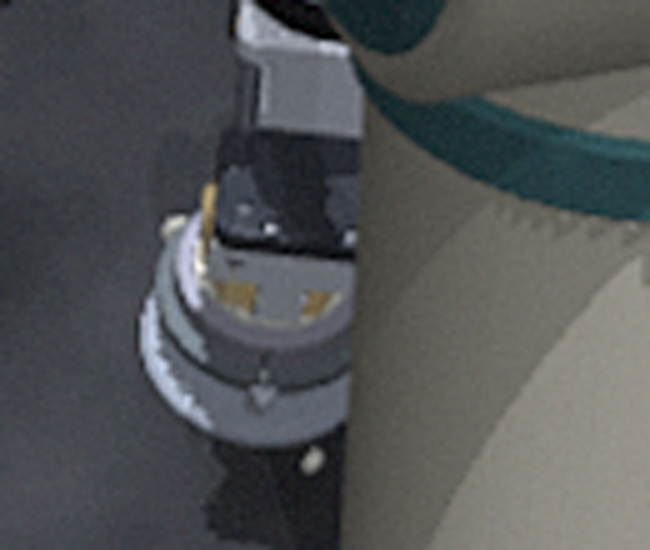

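The plate sits down to TCP z 69.6 (23.7 + 46 = 69.7 expected), its rim line over the pointer. The push settled at 14 N, so I'll press somewhat harder and see what it settles to.

```bash
python3 -m inch '[{"tx":-0.03,"ty":0,"tz":-0.4,"wx":0,"wy":0,"wz":0,"gripper":1}]' 60; python3 - <<'E'
from h import *
st()
for i in range(6): read_camera("top")
st()
for i in range(6): read_camera("top")
st()
E
```

```text
clock: 18.13
tool_pos: [530.9, 70.3, 69.5]
orientation: [-179.9, -0.2, -18.7]
wrist_force: [-10.6, -0.2, 43.3]
finger_gap: 54.2
18.13 [530.9  70.3  69.5] [-179.95   -0.2   -18.67] F [-10.6  -0.2  43.3] gap 54.2 q [ 1.000e-01  1.880e+01  1.029e+02 -0.000e+00  5.800e+01  1.880e+01]
18.43 [530.9  70.3  69.6] [-179.93   -0.22  -18.68] F [-7.3 -0.3 28.5] gap 54.5 q [ 1.000e-01  1.880e+01  1.029e+02 -0.000e+00  5.800e+01  1.880e+01]
18.73 [530.9  70.3  69.5] [-179.94   -0.22  -18.68] F [-7.5 -0.5 27.4] gap 54.1 q [ 1.000e-01  1.880e+01  1.029e+02 -0.000e+00  5.800e+01  1.880e+01]
```

The push holds at about 27 N. Last check: the whole scene and the block.

```bash
python3 - <<'E'
from h import *
im=snap("scene","s16")[1]; im=snap("wrist")[1]; crop(im,200,150,260,200,3,"c16"); im=snap("top")[1]; crop(im,260,140,230,180,3.4,"t16"); st()
E
```

```text
18.88 [530.9  70.3  69.6] [-179.94   -0.22  -18.68] F [-7.1 -0.9 27.3] gap 53.9 q [ 1.000e-01  1.880e+01  1.029e+02 -0.000e+00  5.800e+01  1.880e+01]
```

View pics/c16.png

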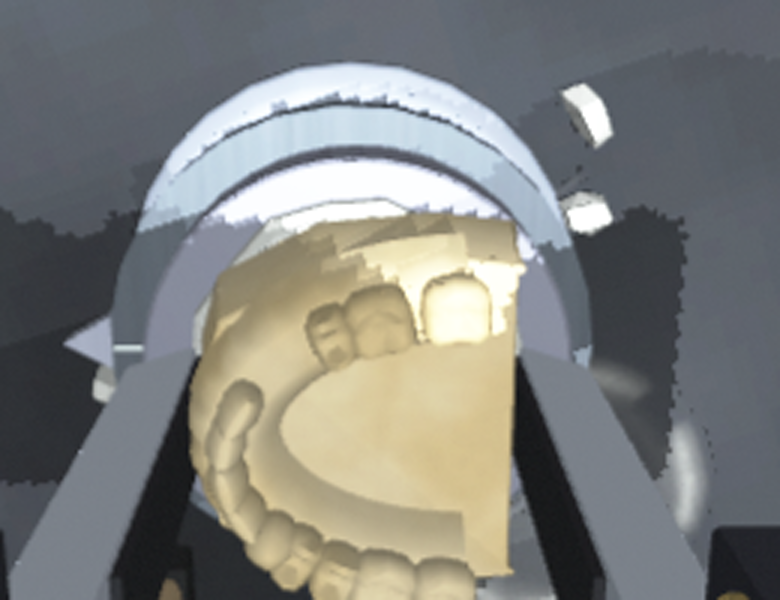

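View pics/t16.png

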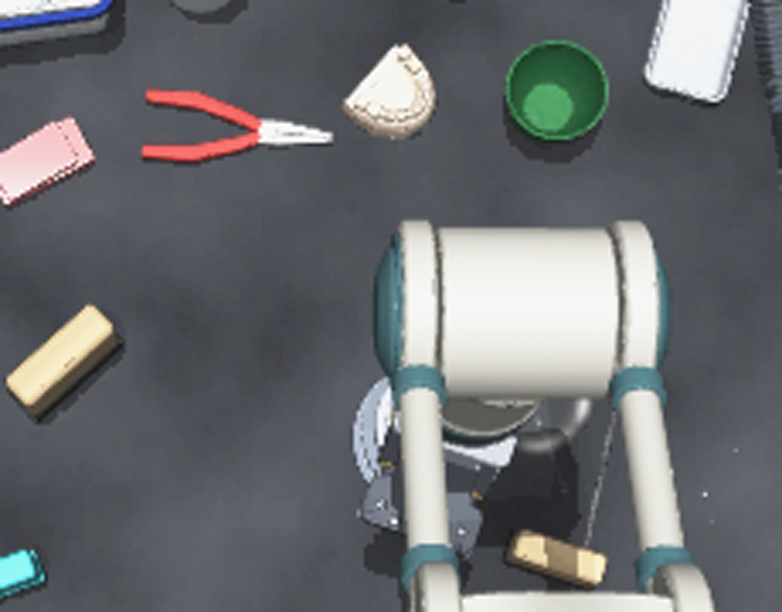

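The plate lies evenly on the deck with the front teeth toward the pointer. The block is upright on the bench, the chips are on the bench, and the cup, pliers and peach model haven't moved. Handing in.

```bash
python3 - <<'E'
from h import *
from plant import hand_in
print(hand_in()); st()
E
```

```text
the job is handed in; nothing more can be done
None
the job is handed in; nothing more can be done
```

I wiped all four chips off the deck with the smaller beech block and set the block back upright on the bench. The yellow model is home on the hub, still gripped and pressed flat for you to tighten the screw. I handed in at about 19 s of the 64 s.

- **Fit:** the splines meshed on the first try, so no turning search was needed. The screw's resistance came up over the last few millimetres, then the push met something solid at TCP height 69.6 mm; 69.7 mm was expected for a plate that is home. The plate's front line was over the pointer, and the tool was tilted about 0.2°.
- **Push:** it held steady at about 27 N downward with the grip set to 60 N. About 7 N of sideways force along -x stayed on the wrist. I tried to ease it with a 0.3 mm shift, but it remained.
- **Scene:** the last pictures show the block standing on the bench. All four chips were seen on the bench after the sweep. The cup, pliers and peach model look where they started; I compared those by eye, not by measurement.
- **Disagreement between cameras:** the scene and top cameras placed the stand up to about 4 mm from where the wrist camera did. I used the wrist camera's figure, which repeated to within 1 mm over three views and agreed with the fit.
- **Not seen directly:** the screw's travel was not read; it is judged only from the height and the force.

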